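Settle a bead set in the covered dish and add the focal bead

ROBOT

A 7-joint arm with a two-finger parallel gripper is mounted at the origin on the work surface. World frame = base frame: x ahead of the robot, y to its left, z up, the work surface at z = 0. Lengths are in m, angles in rad, forces in N, time in s.
With the tool pointing down it reaches from about 0.35 to 0.9 m from the base axis. Payload 7.2 kg.
Tool frame: the origin (TCP) lies midway between the tips of the shut fingers; the grasp point (between the pads) lies env.pinch_z behind it (env.pinch_z is the distance from the TCP to the grasp point, in m); z points along the fingers, y is the line along which they close (so a half turn about z gives the same grasp; the last joint's range is limited). The gripper opens to 85 mm and grips with 20 to 120 N. Pads are 22 mm wide; open, the fingers measure 114 mm over their backs; the gripper's body (76 mm by 85 mm) begins 54 mm behind the grasp point. The pads swing forward as they close: fully open they stand 13 mm farther back than shut.
Start: joints at [1.256, 0.411, -0.013, 1.596, 0.006, 1.134, -0.082], TCP at [0.153, -0.606, 0.231] pointing down, gripper open.
Joint ranges: [-2.95, 2.95], [-0.29, 1.99], [-1.47, 1.44], [0.14, 2.54], [-1.03, 4.17], [0.13, 1.85], [-2.86, 2.86]. Speed limits (rad/s): [2.39, 2.39, 3.01, 3.01, 3.14, 3.14, 3.14].

INTERFACE

Orientations are given as a unit quaternion [x, y, z, w].
In Python, from bench import telemetry, eyes, job_done, env gives the robot as it stands. The module is installed in compiled form; this text tells all that it offers.
- The arm moves only by the tool apply_moves, never from a script. Its argument "rows" is one flat list of numbers, 6 for each row, row after row: the shift along the tool's x, y, z normalised to -1 to 1, where 1 is 0.15 m, then the turn, a rotation vector about the tool's x, y, z normalised to -1 to 1, where 1 is 30 degrees. In form: [x, y, z, wx, wy, wz, x, y, z, wx, wy, wz, ...]. A call has 1 to 12 rows; each row is the pose to reach, as a shift and turn from the pose commanded when the call began, along the tool's axes at that moment; what a row does not reach only later rows make up. A row lasts 1/8 s, in which the tool goes at most 62.5 mm and 10.7 degrees, less where a joint would pass 70% of its speed; a pose out of reach is approached as far as the arm can. A call with a number of a shift or a turn outside -1 to 1 is refused whole. A call with a gripper value outside its range is refused whole. "gripper" is the closure, from -1 (fully open) to 1 (shut), set as the call begins (left out, the last holds). The fingers move at their own pace and stop on an object; "newtons" is the grip in N (left out, the last holds). Time passes only in rows, so rows that repeat a pose let the fingers close. It gives the time, the measured TCP pose, the force, the opening and the grip force at its end, in the units of the state.
- telemetry.observe(): the state, without advancing time (a new reading comes with each control period).
- eyes.snapshot(name): name is "scene" or "top"; returns the picture (420x560x3 uint8, red, green, blue); there is no depth.
- eyes.camera_params(name): a dict with "K" (3x3 intrinsics, pixels), "extrinsics" (4x4, takes a point from camera to world coordinates). Camera axes: x right, y up, looking along -z (the intrinsics and any distortion apply to the point x, -y, -z); pixel columns grow to the right and rows downward; lengths in m; the calibration is good to about 2 mm. A picture is of the moment at which its call begins. camera_params takes no time and is no camera call.
- job_done(): hands the job in; it is judged then, once.
The state is a dict: "time": time; "joint_positions": joint angles; "joint_vel": joint speeds; "joint_efforts": joint torques, N m; "position": TCP position; "eef_rot": TCP orientation; "force": force on the tool from outside, world axes, zero at the start; "ft_torque": the same for the moment, N m; "grip_width": finger opening in m; "gripper_force": force on a finger pad.
Only numpy, scipy, OpenCV 4.12 (cv2) and the standard library are available. Lean on these libraries where they do the work, as an engineer would, in place of code of your own. Each camera call takes 0.05 s, during which the arm holds its last target. There are 200 camera calls.

TASK

Put all the loose spacer beads standing on the bench into the steel dish and put the loose lid on; then tilt the dish well over, pouring-lip end down, keeping the lid on, so that all the beads gather in the lip half, and set it back level on the bench. Then lift the lid off and lay it knob up on the bench beside the dish. Then, having turned the carousel until the bay with the plain round focal bead is at the open front of the dust cover, lift that bead up out through the opening and put it in the cleared half of the dish, leaving the dish open, the other carousel pieces in the carousel and the things on the bench undisturbed.

Things in the scene. Friction and masses are not known exactly. Their poses are not given: they have to be found in the camera images.
- dish_mid (a point): centre of the loose steel dish, 15 mm above its underside: outside 130 (its x) x 66 (its y) x 30 mm high, walls and floor 4 mm, 250 g, slippery floor (beads slide from about 15 degrees). Its -x end, roughly towards the robot, has a pouring lip 44 mm wide sticking out 15 mm just under the rim; the -x half is the lip half. z up. Can be gripped across its width, lid on or off
- lid_knob (a point): centre of the knob of the loose clear lid: a bar 36 (lid's x) x 12 (y) x 22 mm tall on a plate 126 x 60 x 3 mm; under it a plug 118 x 54 x 5 mm enters the dish with 2 mm play. 70 g. The point is 11 mm above the plate, 19 mm above the plug's underside (so at height 19 mm on the bench); lid on, it is 29 mm above the dish's centre, lid x along dish x, either way round
- bead0_mid (a point): glass spacer bead, a short upright barrel 16 mm across and 13 mm tall, 12 g; this point is its centre, z axis along its bore. Two to four of these beads are present, standing on the bench to the robot's right
- bead1_mid (a point): glass spacer bead, a short upright barrel 16 mm across and 13 mm tall, 12 g; this point is its centre, z axis along its bore. Two to four of these beads are present, standing on the bench to the robot's right
- bead2_mid (a point): glass spacer bead, a short upright barrel 16 mm across and 13 mm tall, 12 g; this point is its centre, z axis along its bore. Two to four of these beads are present, standing on the bench to the robot's right
- bead3_mid (a point): glass spacer bead, a short upright barrel 16 mm across and 13 mm tall, 12 g; this point is its centre, z axis along its bore. Two to four of these beads are present, standing on the bench to the robot's right
- focal_mid (a point): focal bead: a plain round glass barrel 28 mm across and 24 mm tall, 40 g, standing in one of the carousel's bays (not the front one at the start); this point is its centre
- square_mid (a point): another glass piece in a carousel bay, a square block 26 x 26 x 16 mm; its centre
- cone_mid (a point): another glass piece in a carousel bay, a blunt cone 30 mm across at the foot, 12 mm at the top, 24 mm tall; its centre, half-way up
- slab_mid (a point): another glass piece in a carousel bay, a low slab 38 x 18 x 10 mm; its centre
- turn_knob (a point): centre of the black bar knob on the carousel's vertical axis, above the dust cover: 50 mm along its own x, 12 mm along its y, 24 mm tall (12 mm above and below this point, which is 68 mm above the bench); it turns with the bays
- rotor (a joint): angle of the carousel, rad, growing counter-clockwise from above; turns either way up to 6.3, stays where left (friction 0.06 N m). White disc of radius 112 mm, top 16 mm above the bench; four 90-degree bays between radial walls 20 mm tall, 3 mm thick, at 45 degrees to the knob's axes; pieces stand 68 mm from the axis
- opening (a point): fixed point on the level of the disc's top, 68 mm from the carousel's axis, middle of the place open for picking; -x of its frame points from the axis out through the opening, z up. The clear dust cover is a flat roof, top 54 mm above the bench, over the whole carousel but for a notch 112 mm wide from the axis to the front; the other bays are under it
- marver: bystander: dark square block 90 x 90 x 14 mm on the bench beyond the dish; origin at the centre of its underside
- rod_cup: bystander: white ceramic cup, 72 mm across, 85 mm tall, on the bench; origin at the centre of its underside
Things that resemble listed ones, but are neither listed nor needed, are in the scene too. Leave any orange or yellow look-alike of the part that bears dish_mid alone.

How it is judged:
By the outcome, as a careful person would: the job done as asked, in the order asked, and still so for the second after the job is handed in, with the robot touching nothing.
Of bead0, bead1, bead2, bead3 only 2 to 4 are there at a start; the rules pass over those that are not, and their reading is None.
At some moment in a run one of bead0, bead1, bead2, bead3 may be knocked a few centimetres aside while the robot is not near it.
It also fails if it takes over 210 s, if anything falls off the work surface, if the arm or the gripper's body presses on something with over 40 N, if the wrist force passes 120 N, or if a joint passes its speed limit or range.

## Working session

There is one attempt and no reset: what is moved stays moved. The work goes in short steps, Python scripts to look and compute and a tool call to move; the robot and the scene stay as the last step left them, time stands still between calls to the robot, and variables do not carry over. Pictures are saved under pics/ and viewed, at most 14 in all, crops included, and the job is handed in when it is done.

Besides the shell and the picture viewer there is one more tool, called after "Call:" as name(argument=value, ...), one argument or row to a line, values as JSON. apply_moves: Moves the arm, as the interface text tells. Scaled input: -1 to 1 covers 0.15 m each way for a shift and 30 degrees each way for a turn. Its arguments: {"type":"object","properties":{"rows":{"type":"array"},"gripper":{"type":"number"},"newtons":{"type":"number"}},"required":["rows"]}

```bash
mkdir -p pics; python3 - <<'E'
from bench import telemetry, eyes, env
import cv2
for n in("scene","top"):
    im=eyes.snapshot(n); cv2.imwrite(f"pics/{n}0.png",im[:,:,::-1]); p=eyes.camera_params(n); print(n,p)
print(telemetry.observe(),env.pinch_z)
E
```

```text
scene {'K': array([[441.1942777 ,   0.        , 276.63638137],
       [  0.        , 441.1942777 , 210.50291894],
       [  0.        ,   0.        ,   1.        ]]), 'extrinsics': array([[ 0.26793479, -0.54202876,  0.79650221,  1.31802335],
       [ 0.96338989,  0.14255289, -0.22706516, -0.24729436],
       [ 0.00953215,  0.82818084,  0.56037991,  0.60942973],
       [ 0.        ,  0.        ,  0.        ,  1.        ]])}
top {'K': array([[394.65233331,   0.        , 271.64487584],
       [  0.        , 394.65233331, 207.48397471],
       [  0.        ,   0.        ,   1.        ]]), 'extrinsics': array([[ 0.01329018,  0.99486951, -0.1002897 ,  0.46615678],
       [-0.99978328,  0.01482879,  0.01461183,  0.00149699],
       [ 0.01602404,  0.10007378,  0.99485098,  1.0612555 ],
       [ 0.        ,  0.        ,  0.        ,  1.        ]])}
{'time': 0.1, 'joint_positions': array([ 1.25579336,  0.41190635, -0.01270645,  1.59694762,  0.00561265,
        1.13434124, -0.08219322]), 'joint_vel': array([-2.09199817e-03, -5.54361138e-04,  7.66254650e-05, -2.50532417e-03,
       -2.32270243e-03, -4.99724273e-04, -9.69691364e-04]), 'joint_efforts': array([ 3.54761563e-03, -6.01823759e+01,  6.85262829e-01, -3.00089836e+01,
        1.41280217e-02,  6.40072380e-03,  5.75629042e-05]), 'position': array([ 0.15253387, -0.60562856,  0.23048857]), 'eef_rot': array([ 9.92393470e-01,  1.23103965e-01, -1.57879872e-04, -7.67368330e-04]), 'force': array([ 0.30168973,  0.03352802, -0.34052815]), 'ft_torque': array([-0.02817447, -0.03786716,  0.02166643]), 'gripper_force': 0.0, 'grip_width': 0.08561251286901787} 0.0187
```

View pics/scene0.png

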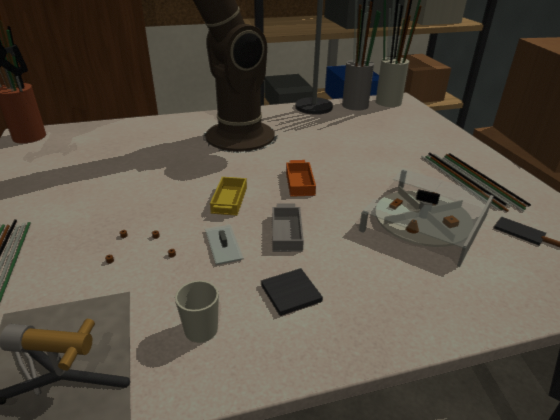

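View pics/top0.png

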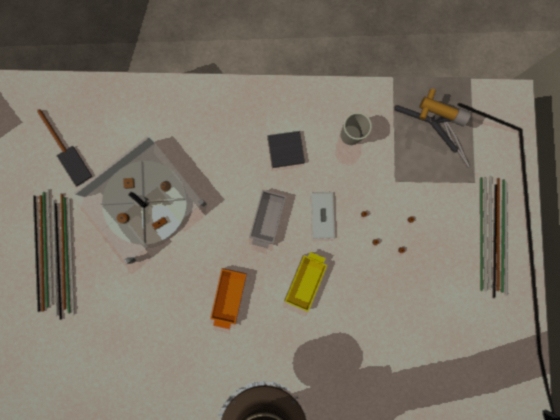

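Scene0 shows the grey dish at (287,227), clear lid at (223,243), orange tray at (301,178), yellow tray at (229,195), 4 beads at about (110,258), (123,233), (155,234), (172,252), and the carousel at about (423,213).
Top0 shows the dish at (268,217), lid at (323,215), beads at (365,213), (411,219), (376,241), (402,250), and the carousel axis at about (143,200).

Things that could be taken for the dish, in top0: grey (268,217), orange (229,296), yellow (305,280). I choose the grey one. For the focal bead: carousel pieces at (128,183), (166,186), (123,217), (160,223). A close crop will settle which.

```bash
cat > h.py <<'E'
import numpy as np, cv2
from bench import telemetry, eyes, env
from scipy.spatial.transform import Rotation as R
P={n:eyes.camera_params(n) for n in("scene","top")}
def ray(n,u,v):
    K,E=P[n]["K"],P[n]["extrinsics"]; d=np.linalg.inv(K)@[u,v,1]; d=E[:3,:3]@(d*[1,-1,-1]); return E[:3,3],d
def plane(n,u,v,z):
    o,d=ray(n,u,v); return (o+d*(z-o[2])/d[2])[:2]
def proj(n,p):
    K,E=P[n]["K"],P[n]["extrinsics"]; c=E[:3,:3].T@(np.asarray(p)-E[:3,3]); q=K@(c*[1,-1,-1]); return q[:2]/q[2]
def crop(im,x0,y0,w,h,s): return cv2.resize(im[y0:y0+h,x0:x0+w],None,fx=s,fy=s,interpolation=cv2.INTER_CUBIC)
def save(im,f): cv2.imwrite("pics/"+f,np.ascontiguousarray(im[:,:,::-1]))
def snap(n): return eyes.snapshot(n)
def blobs(mask,amin,x=(0,560),y=(0,420)):
    m=np.zeros_like(mask); m[y[0]:y[1],x[0]:x[1]]=mask[y[0]:y[1],x[0]:x[1]]
    n,l,s,c=cv2.connectedComponentsWithStats(m.astype(np.uint8)); return [(c[i].round(1),int(s[i,4]),l==i) for i in range(1,n) if s[i,4]>=amin]
def beads(im=None):
    im=snap("top") if im is None else im
    a=im.astype(int); m=(a[:,:,0]-a[:,:,2]>45)
    return [(plane("top",*c,.0075).round(4),c,k) for c,k,_ in blobs(m,12,(240,475),(130,300)) if k<150]
E
python3 - <<'E'
from h import *
t=cv2.imread("pics/top0.png")[:,:,::-1]; s=cv2.imread("pics/scene0.png")[:,:,::-1]
a=np.vstack([np.hstack([crop(t,76,130,140,140,2.8),crop(s,350,150,150,140*1,2.7)[:392]if 0 else cv2.resize(s[160:270,350:505],(400,392))])])
save(a,"c1.png")
b=np.hstack([cv2.resize(t[175:265,240:350],(440,360)),cv2.resize(s[195:275,190:310],(360,360))]);save(b,"c2.png")
for r in beads(t):print(r)
E
```

```text
(array([ 0.5596, -0.2626]), array([364. , 213.6]), 19)
(array([ 0.5468, -0.3894]), array([411., 219.]), 21)
(array([ 0.4844, -0.2924]), array([375.4, 241.8]), 23)
(array([ 0.4635, -0.3621]), array([401.5, 250. ]), 26)
(array([0.3724, 0.0614]), array([242. , 282.7]), 119)
```

View pics/c1.png

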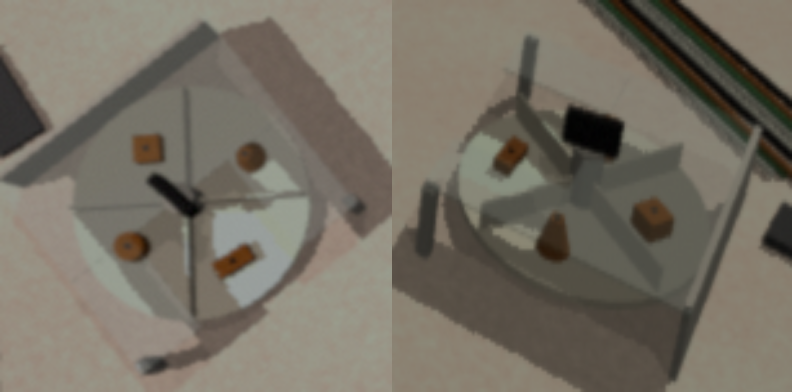

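View pics/c2.png

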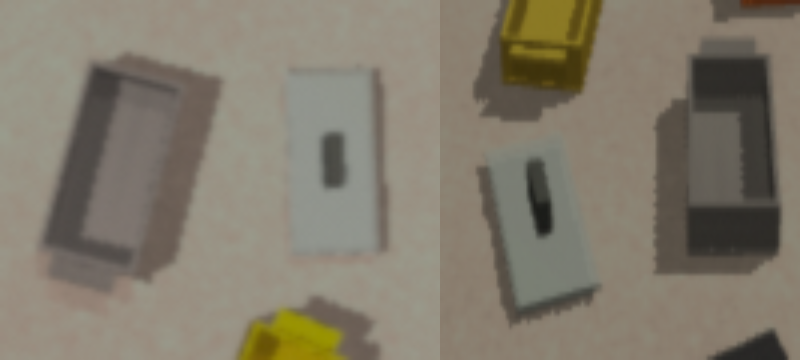

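c1 shows a square block at crop (147,148), a blunt cone at (250,157), a slab with a hole in the open front bay at (236,260), and a plain round barrel at (131,246), which I take as the focal bead (top0 px (123,218)). It needs about +90° CCW.
c2 shows the grey dish with its lip at the lower-left (82,275), and the clear lid with its knob at (333,160).

```bash
python3 - <<'E'
from h import *
f=lambda pts,s,o,z:np.array([plane("top",p[0]/s+o[0]-.4,p[1]/s+o[1]-.4,z) for p in pts])
def rect(c):
    UL,UR,LR,LL=c; v=(UL+UR-LR-LL)/2; w=(UL+LL-UR-LR)/2
    print("ctr",c.mean(0).round(4),"L",np.linalg.norm(v).round(4),"W",np.linalg.norm(w).round(4),"yaw",np.degrees(np.arctan2(v[1],v[0])).round(1),"yawW",np.degrees(np.arctan2(-w[0],w[1])).round(1))
print("dish");rect(f([(93,64),(183,90),(135,268),(42,247)],4,(240,175),.03))
print("lid");rect(f([(289,69),(378,69),(380,253),(291,253)],4,(240,175),.008))
o=(76,130)
w=f([(185,90),(195,318),(73,207),(312,195)],2.8,o,.036)
def ix(a,b,c,d):
    t=np.linalg.solve(np.c_[b-a,c-d],c-a); return a+t[0]*(b-a)
print("axis",ix(*w).round(4),"wall yaws",[np.degrees(np.arctan2(*(q-p)[::-1])).round(1) for p,q in((w[1],w[0]),(w[3],w[2]))])
k=f([(150,180),(197,210)],2.8,o,.08);print("knob",k.mean(0).round(4),np.degrees(np.arctan2(*(k[0]-k[1])[::-1])))
pc=f([(131,246)],2.8,o,.04)[0];print("focal",pc);print("slab",f([(236,260)],2.8,o,.026))
r=f([(10,180),(205,25),(355,205),(150,365)],2.8,o,.054);print("roof",r.round(3))
# knob in both views: dark mask triangulation
t=cv2.imread("pics/top0.png")[:,:,::-1].astype(int); s=cv2.imread("pics/scene0.png")[:,:,::-1].astype(int)
bt=[b for b in blobs(t.max(2)<40,15,(120,170),(180,230))]; bs=[b for b in blobs(s.max(2)<40,15,(405,450),(180,215))]
for b in bt+bs: print(b[:2], cv2.minAreaRect(np.argwhere(b[2])[:,::-1].astype(np.float32)))
def tri(a,b):
    (o1,d1),(o2,d2)=ray("top",*a),ray("scene",*b); A=np.c_[d1,-d2]; x=np.linalg.lstsq(A,o2-o1,rcond=None)[0]; return (o1+d1*x[0]+o2+d2*x[1])/2
print("knob tri",tri(bt[0][0],bs[0][0]))
E
```

```text
dish
ctr [ 0.5468 -0.0043] L 0.1229 W 0.0619 yaw -14.5 yawW -13.6
lid
ctr [ 0.5549 -0.1527] L 0.1238 W 0.0598 yaw 0.6 yawW 0.8
axis [0.5804 0.3203] wall yaws [np.float64(5.1), np.float64(93.8)]
knob [0.5807 0.3214] 58.528720448645544
focal [0.53752392 0.37107979]
slab [[0.52681653 0.27801081]]
roof [[0.595 0.479]
 [0.743 0.308]
 [0.577 0.164]
 [0.43  0.344]]
(array([138.3, 199.8]), 89) ((137.97586059570312, 199.0896453857422), (20.013961791992188, 4.982728958129883), 41.6335334777832)
(array([427.3, 196.7]), 221) ((427.17645263671875, 196.7058868408203), (21.69304656982422, 10.195732116699219), 12.528807640075684)
knob tri [0.58110048 0.32415233 0.06719919]
```

```bash
cat >> h.py <<'E'
def Rt(yaw,tilt=0): # tool down with tool x at yaw; tilt: rotation about tool y (deg)
    return R.from_euler("z",yaw,degrees=True)*R.from_euler("x",180,degrees=True)*R.from_euler("y",tilt,degrees=True)
def plan(*goals,start=None):
    s=telemetry.observe(); p,r=(s["position"],R.from_quat(s["eef_rot"])) if start is None else (np.array(start[0]),start[1])
    print("t",round(s["time"],1),"at",np.round(p,4),"yaw",np.round(np.degrees(np.arctan2(*r.as_matrix()[1::-1,0])),1),"w",round(s["grip_width"],4),"F",np.round(s["force"],1))
    for g in goals:
        q=np.array(g[0],float); t=g[1] if not np.isscalar(g[1]) else Rt(g[1]); first=True
        for _ in range(8):
            d=r.inv().apply(q-p)/.15; w=(r.inv()*t).as_rotvec()/np.radians(30)
            k=min(1,.999/max(abs(d).max(),1e-9)); k2=min(1,.999/max(abs(w).max(),1e-9))
            d=np.round(d*k,3); w=np.round(w*k2,3)
            print("  ",d+0,w+0)
            p=p+r.apply(d*.15); r=r*R.from_rotvec(w*np.radians(30))
            if k==1 and k2==1: break
E
python3 - <<'E'
from h import *
t=cv2.imread("pics/top0.png")[:,:,::-1].astype(int)
# dish rim refinement: grey (low chroma) vs beige bench
c=(t.max(2)-t.min(2)); v=t.sum(2)/3
print("bench",t[170,240],t[225,300],"rim",t[215,257],t[195,275],"floor",t[220,272])
plan(([.4635,-.3621,.10],77),([.4635,-.3621,.002],77))
E
```

```text
bench [154 148 135] [153 148 135] rim [81 77 73] [84 78 74] floor [124 116 109]
t 0.1 at [ 0.1525 -0.6056  0.2305] yaw 14.1 w 0.0856 F [ 0.3  0.  -0.3]
   [ 0.999 -0.443  0.362] [-0.001 -0.001 -0.999]
   [0.999 0.106 0.332] [-0.002 -0.001 -0.999]
   [0.433 0.315 0.176] [ 0.     0.    -0.097]
   [0.    0.    0.654] [0. 0. 0.]
```

Call:
apply_moves(
  rows=[1, -0.443, 0.362, 0, 0, -1, 1, -0.443, 0.362, 0, 0, -1, 1, -0.443, 0.362, 0, 0, -1, 1, -0.443, 0.362, 0, 0, -1],
  gripper=0,
  newtons=25,
)

```text
time: 0.6
position: [0.2854, -0.5012, 0.1755]
eef_rot: [0.925, 0.38, 0.001, -0.002]
force: [-0.8, -1.8, 0.2]
grip_width: 0.0429
gripper_force: 0.0
```

Call:
apply_moves(
  rows=[1, 0.106, 0.332, 0, 0, -1, 1, 0.106, 0.332, 0, 0, -1, 1, 0.106, 0.332, 0, 0, -1, 1, 0.106, 0.332, 0, 0, -1],
)

```text
time: 1.1
position: [0.402, -0.41, 0.1263]
eef_rot: [0.797, 0.604, 0.0, -0.001]
force: [0.1, -0.6, 0.5]
grip_width: 0.0428
gripper_force: 0.0
```

Call:
apply_moves(
  rows=[0.433, 0.315, 0.176, 0, 0, -0.1, 0.433, 0.315, 0.176, 0, 0, -0.1, 0.433, 0.315, 0.176, 0, 0, -0.1, 0.433, 0.315, 0.176, 0, 0, -0.1],
)

```text
time: 1.6
position: [0.4622, -0.3646, 0.1011]
eef_rot: [0.783, 0.622, -0.001, 0.0]
force: [-0.1, -0.4, -0.3]
grip_width: 0.0429
gripper_force: 0.0
```

```bash
python3 - <<'E'
from h import *
im=snap("top")
for b in beads(im):print(b)
print(plan(([.4635,-.3621,.002],77)))
# dish mask by deviation from bench colour
t=cv2.imread("pics/top0.png")[:,:,::-1].astype(int)
s=snap("scene").astype(int); print("sc",[ (c,k) for c,k,_ in blobs(s[:,:,0]-s[:,:,2]>50,12,(80,200),(215,280))])
# shadow colour is bench*k => chroma ratio R/B ; steel is greyer
rb=t[:,:,0]/np.maximum(t[:,:,2],1)
print(rb[170,240],rb[215,257],rb[220,272],rb[220,290],t[220,290])
np.set_printoptions(linewidth=250)
print((rb[186:252,246:296:2]*100).astype(int)[::4])
E
```

```text
(array([ 0.5593, -0.2629]), array([364.1, 213.7]), 20)
(array([ 0.5466, -0.3892]), array([410.9, 219.1]), 22)
(array([ 0.4841, -0.2922]), array([375.3, 241.9]), 24)
(array([ 0.4635, -0.3621]), array([401.5, 250. ]), 26)
(array([0.3721, 0.0613]), array([242. , 282.8]), 120)
t 1.6 at [ 0.4622 -0.3646  0.1012] yaw 76.9 w 0.0426 F [-0.8 -0.5 -0. ]
   [0.02  0.005 0.661] [-0.001  0.003 -0.003]
None
sc [(array([171.4, 250.9]), 14), (array([108.9, 256.8]), 14)]
1.1407407407407408 1.1095890410958904 1.1376146788990826 1.1603053435114503 [152 145 131]
[[114 112 112 112 115 112 111 115 115 112 114 112 114 113 114 115 115 114 114 116 117 116 115 114 116]
 [113 115 112 110 109 110 115 116 116 115 116 119 123 124 125 123 121 115 113 114 114 115 117 116 111]
 [113 112 113 112 114 112 110 112 112 111 110 110 113 113 113 113 115 119 123 121 125 124 125 122 119]
 [113 112 112 115 111 110 111 112 112 113 113 114 112 112 112 112 113 112 113 113 121 126 124 124 121]
 [111 113 114 113 113 113 112 112 112 113 111 113 113 112 112 112 113 112 112 116 125 125 125 124 113]
 [114 114 112 112 112 111 113 112 11
[... 500 characters left out ...]
 112 109 112 113 112 112 113 113 112 113 112 120 125 124 127 121 113 113 115 113]
 [116 117 116 111 110 114 112 112 112 113 113 113 113 113 111 114 124 125 126 125 117 116 114 116 114]
 [117 117 114 112 112 112 112 112 112 112 113 112 113 113 113 119 125 124 126 123 116 118 115 114 116]
 [117 118 122 120 113 113 111 111 113 110 113 113 110 111 114 125 125 125 125 118 117 117 116 114 115]
 [121 119 123 118 113 114 113 114 114 112 113 113 112 111 121 126 122 120 117 116 117 114 115 115 115]
 [117 118 117 124 125 125 123 122 118 115 115 121 125 123 112 114 115 118 118 118 117 115 114 115 115]
 [120 117 118 119 123 123 125 125 125 125 122 117 122 121 115 116 115 118 119 118 117 117 115 115 115]]
```

Call:
apply_moves(
  rows=[0.02, 0.005, 0.35, 0, 0, 0, 0.02, 0.005, 0.66, 0, 0, 0, 0.02, 0.005, 0.66, 0, 0, 0, 0.02, 0.005, 0.66, 0, 0, 0],
)

```text
time: 2.2
position: [0.4644, -0.3607, 0.002]
eef_rot: [0.782, 0.623, -0.0, 0.0]
force: [0.5, 0.6, -0.2]
grip_width: 0.0427
gripper_force: 0.0
```

```bash
python3 - <<'E'
from h import *
plan(([.4635,-.3621,.002],77))
t=snap("top");s=snap("scene")
save(np.hstack([cv2.resize(t[200:290,355:445],(400,400),interpolation=2),cv2.resize(s[205:275,90:180],(400,400),interpolation=2)]),"d1.png")
t=cv2.imread("pics/top0.png")[:,:,::-1].astype(int); rb=cv2.GaussianBlur((t[:,:,0]/np.maximum(t[:,:,2],1)).astype(np.float32),(3,3),0); v=t.sum(2)/3
m=(v<136)&(rb<1.175)
for c,k,b in blobs(m,800,(240,300),(180,260)):
    pts=np.argwhere(b)[:,::-1]; P_=np.array([plane("top",*p,.03) for p in pts]); print(c,k,plane("top",*c,.03))
    for th in(-13,-14,-15):
        e=np.array([np.cos(np.radians(th)),np.sin(np.radians(th))]); n=np.array([-e[1],e[0]]); n_=P_@n; ctr=(np.percentile(n_,1)+np.percentile(n_,99))/2; near=abs(n_-ctr)<.018; far=abs(abs(n_-ctr)-.027)<.004; a=P_@e
        print(th,"W",np.percentile(n_,99)-np.percentile(n_,1),"ends",a[far].min(),a[far].max(),a[near].min(),a[near].max(),"nc",ctr)
E
```

```text
t 2.2 at [ 0.4644 -0.3607  0.002 ] yaw 77.0 w 0.0427 F [ 0.5  0.6 -0.2]
   [-0.011 -0.004  0.   ] [-0.001  0.001  0.001]
[266.6 217.8] 1334 [ 0.54276603 -0.00079685]
-13 W 0.06549684931744555 ends 0.46982528093227965 0.6007149947637014 0.45604668470636844 0.6038831207811699 nc 0.12110993140829979
-14 W 0.06521609836634887 ends 0.4679749040067412 0.5980274173781881 0.4537542915154104 0.6014185235103439 nc 0.13041064543285746
-15 W 0.06523584307556338 ends 0.4651640108675945 0.5951576750481199 0.4512471993389953 0.5987707283311845 nc 0.13969731256867968
```

View pics/d1.png

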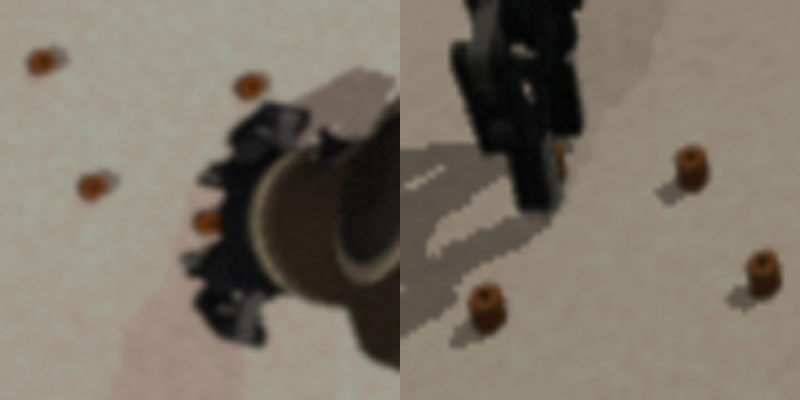

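d1 shows the fingers standing either side of the bead (left panel, about (207,222)), and the other beads have not moved. Next I close and carry it.

Call:
apply_moves(
  rows=[0, 0, 0, 0, 0, 0, 0, 0, 0, 0, 0, 0, 0, 0, 0, 0, 0, 0, 0, 0, 0, 0, 0, 0],
  gripper=1,
  newtons=25,
)

```text
time: 2.8
position: [0.4652, -0.3599, 0.0023]
eef_rot: [0.782, 0.623, -0.0, 0.0]
force: [-3.3, -0.1, 6.0]
grip_width: 0.0144
gripper_force: 24.6
```

Call:
apply_moves(
  rows=[0, 0, -0.3, 0, 0, 0, 0, 0, -0.6, 0, 0, 0, 0.85, -0.062, -0.6, 0, 0, 0, 0.85, -0.062, -0.6, 0, 0, 0, 0.85, -0.062, -0.6, 0, 0, 0],
)

```text
time: 3.42
position: [0.4858, -0.2275, 0.0922]
eef_rot: [0.779, 0.627, 0.001, -0.001]
force: [0.3, -1.4, -0.3]
grip_width: 0.0148
gripper_force: 24.6
```

Call:
apply_moves(
  rows=[0.85, -0.062, 0, 0, 0, 0, 0.85, -0.062, 0, 0, 0, 0, 0.85, -0.062, 0, 0, 0, 0],
)

```text
time: 3.8
position: [0.5048, -0.1017, 0.092]
eef_rot: [0.779, 0.626, 0.001, -0.001]
force: [-0.8, -1.2, -0.6]
grip_width: 0.0146
gripper_force: 24.6
```

Call:
apply_moves(
  rows=[0.85, -0.062, 0, 0, 0, 0, 0.85, -0.062, 0, 0, 0, 0, 0.85, -0.062, 0, 0, 0, 0, 0.85, -0.062, 0, 0, 0, 0],
)

```text
time: 4.3
position: [0.5231, 0.0184, 0.0915]
eef_rot: [0.782, 0.623, -0.0, 0.0]
force: [0.1, -0.8, -0.5]
grip_width: 0.0146
gripper_force: 24.6
```

```bash
python3 - <<'E'
from h import *
plan(([.5233,.0179,.009],76))
s=snap("scene"); t=snap("top")
save(np.hstack([cv2.resize(t[160:280,210:330],(400,400),interpolation=2),cv2.resize(s[160:270,210:320],(400,400),interpolation=2)]),"d2.png")
E
```

```text
t 4.3 at [0.5231 0.0184 0.0915] yaw 77.1 w 0.0146 F [ 0.1 -0.8 -0.5]
   [-0.002  0.002  0.55 ] [-0.001  0.002  0.038]
```

View pics/d2.png

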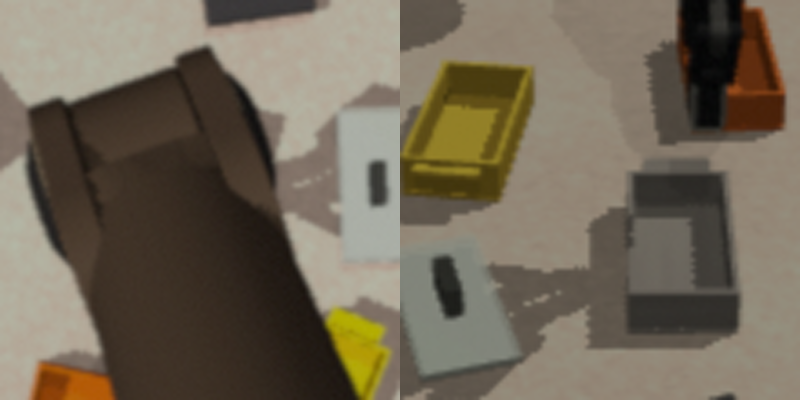

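d2 (scene half) shows the gripper over the lip half of the grey dish, about (680,100), with the bead still held (width 14.6 mm).

Call:
apply_moves(
  rows=[0, 0, 0.3, 0, 0, 0, 0, 0, 0.55, 0, 0, 0, 0, 0, 0.55, 0, 0, 0, 0, 0, 0.55, 0, 0, 0],
)

```text
time: 4.9
position: [0.5233, 0.0185, 0.0101]
eef_rot: [0.782, 0.623, -0.0, 0.0]
force: [-0.3, 1.0, -0.5]
grip_width: 0.0142
gripper_force: 28.5
```

Call:
apply_moves(
  rows=[0, 0, 0, 0, 0, 0, 0, 0, 0, 0, 0, 0, 0, 0, 0, 0, 0, 0],
  gripper=0.45,
)

```text
time: 5.28
position: [0.5234, 0.0194, 0.0099]
eef_rot: [0.782, 0.623, 0.0, 0.0]
force: [0.2, -0.0, -0.5]
grip_width: 0.0235
gripper_force: 0.0
```

Call:
apply_moves(
  rows=[0, 0, -0.3, 0, 0, 0, 0, 0, -0.6, 0, 0, 0, -0.7, 0.07, -0.6, 0, 0, 0, -0.7, 0.07, -0.6, 0, 0, 0],
)

```text
time: 5.78
position: [0.51, -0.0874, 0.1003]
eef_rot: [0.782, 0.623, 0.0, 0.001]
force: [0.2, -0.2, 0.2]
grip_width: 0.0232
gripper_force: 0.0
```

Call:
apply_moves(
  rows=[-0.7, 0.07, 0, 0, 0, 0, -0.7, 0.07, 0, 0, 0, 0, -0.7, 0.07, 0, 0, 0, 0],
  gripper=0,
)

```text
time: 6.15
position: [0.4957, -0.1942, 0.0993]
eef_rot: [0.784, 0.621, -0.001, 0.0]
force: [0.1, 1.4, -0.2]
grip_width: 0.0423
gripper_force: 0.0
```

Call:
apply_moves(
  rows=[-0.7, 0.07, 0, 0, 0, 0, -0.7, 0.07, 0, 0, 0, 0, -0.7, 0.07, 0, 0, 0, 0, -0.7, 0.07, 0, 0, 0, 0],
)

```text
time: 6.65
position: [0.4842, -0.293, 0.0993]
eef_rot: [0.781, 0.624, 0.0, -0.0]
force: [0.1, -0.5, 0.6]
grip_width: 0.0426
gripper_force: 0.0
```

```bash
python3 - <<'E'
from h import *
for b in beads():print(b)
plan(([.4841,-.2922,.002],77),([.4841,-.2922,.095],77),([.5165,-.0093,.095],76))
E
```

```text
(array([ 0.5593, -0.2626]), array([364. , 213.7]), 22)
(array([0.5225, 0.0178]), array([259.5, 225.9]), 22)
(array([ 0.4841, -0.2922]), array([375.3, 241.9]), 24)
(array([0.3719, 0.0611]), array([242.1, 282.9]), 126)
t 6.7 at [ 0.4843 -0.2926  0.0993] yaw 77.3 w 0.0426 F [ 0.6 -0.1  0.5]
   [ 0.001 -0.002  0.649] [ 0.    -0.002  0.009]
   [ 0.    0.   -0.62] [0. 0. 0.]
   [ 0.999 -0.113  0.   ] [0.    0.    0.033]
   [ 0.886 -0.116  0.   ] [0. 0. 0.]
```

Call:
apply_moves(
  rows=[0, 0, 0.35, 0, 0, 0, 0, 0, 0.65, 0, 0, 0, 0, 0, 0.65, 0, 0, 0, 0, 0, 0.65, 0, 0, 0],
)

```text
time: 7.2
position: [0.4843, -0.2928, 0.0018]
eef_rot: [0.781, 0.624, 0.0, -0.0]
force: [0.6, 0.7, -0.7]
grip_width: 0.0424
gripper_force: 0.0
```

Call:
apply_moves(
  rows=[0, 0, 0, 0, 0, 0, 0, 0, 0, 0, 0, 0, 0, 0, 0, 0, 0, 0, 0, 0, 0, 0, 0, 0],
  gripper=1,
)

```text
time: 7.7
position: [0.4841, -0.2943, 0.0023]
eef_rot: [0.782, 0.624, 0.0, 0.0]
force: [-1.2, 2.3, 6.1]
grip_width: 0.0145
gripper_force: 24.7
```

Call:
apply_moves(
  rows=[0, 0, -0.3, 0, 0, 0, 0, 0, -0.62, 0, 0, 0, 0.94, -0.115, -0.62, 0, 0, 0, 0.94, -0.115, -0.62, 0, 0, 0, 0.94, -0.115, -0.62, 0, 0, 0],
)

```text
time: 8.32
position: [0.4987, -0.1491, 0.0952]
eef_rot: [0.78, 0.626, 0.001, -0.0]
force: [0.0, 0.2, 0.7]
grip_width: 0.0143
gripper_force: 24.6
```

Call:
apply_moves(
  rows=[0.94, -0.115, 0, 0, 0, 0.03, 0.94, -0.115, 0, 0, 0, 0.03, 0.94, -0.115, 0, 0, 0, 0.03, 0.94, -0.115, 0, 0, 0, 0.03, 0.94, -0.115, 0, 0, 0, 0.03],
)

```text
time: 8.95
position: [0.5127, -0.0145, 0.0945]
eef_rot: [0.788, 0.616, -0.001, 0.0]
force: [-0.2, -0.4, -0.8]
grip_width: 0.0143
gripper_force: 24.6
```

Call:
apply_moves(
  rows=[0, 0, 0.3, 0, 0, 0, 0, 0, 0.57, 0, 0, 0, 0, 0, 0.57, 0, 0, 0, 0, 0, 0.57, 0, 0, 0],
)

```text
time: 9.45
position: [0.5129, -0.0135, 0.0098]
eef_rot: [0.787, 0.617, -0.0, 0.0]
force: [0.3, 0.6, 0.1]
grip_width: 0.0144
gripper_force: 29.2
```

Call:
apply_moves(
  rows=[0, 0, 0, 0, 0, 0, 0, 0, 0, 0, 0, 0, 0, 0, 0, 0, 0, 0],
  gripper=0.45,
)

```text
time: 9.82
position: [0.5132, -0.0122, 0.0099]
eef_rot: [0.787, 0.617, 0.0, 0.0]
force: [-0.1, -0.1, -0.7]
grip_width: 0.0236
gripper_force: 0.0
```

Call:
apply_moves(
  rows=[0, 0, -0.3, 0, 0, 0, 0, 0, -0.6, 0, 0, 0, -0.79, 0.33, -0.6, 0, 0, 0, -0.79, 0.33, -0.6, 0, 0, 0, -0.79, 0.33, -0.6, 0, 0, 0],
)

```text
time: 10.45
position: [0.5325, -0.145, 0.0994]
eef_rot: [0.789, 0.614, -0.001, 0.001]
force: [-0.4, 1.1, -0.3]
grip_width: 0.0232
gripper_force: 0.0
```

Call:
apply_moves(
  rows=[-0.79, 0.33, 0, 0, 0, 0, -0.79, 0.33, 0, 0, 0, 0, -0.79, 0.33, 0, 0, 0, 0, -0.79, 0.33, 0, 0, 0, 0],
  gripper=0,
)

```text
time: 10.95
position: [0.5525, -0.2649, 0.099]
eef_rot: [0.787, 0.617, 0.0, -0.001]
force: [-0.5, 0.8, 0.7]
grip_width: 0.0429
gripper_force: 0.0
```

```bash
python3 - <<'E'
from h import *
for b in beads():print(b)
plan(([.5593,-.2626,.002],76),([.5593,-.2626,.095],76),([.566,.0072,.095],76),([.566,.0072,.009],76),([.566,.0072,.1],76),([.5466,-.3892,.1],76))
E
```

```text
(array([ 0.5596, -0.2626]), array([364. , 213.6]), 23)
(array([0.521 , 0.0119]), array([261.7, 226.5]), 22)
(array([ 0.5135, -0.0106]), array([270.1, 229.4]), 21)
(array([0.3719, 0.0611]), array([242.1, 282.9]), 126)
t 11.0 at [ 0.5527 -0.2638  0.0991] yaw 76.3 w 0.043 F [-0.1  0.3 -0.3]
   [0.018 0.041 0.648] [-0.001 -0.002  0.011]
   [ 0.    0.   -0.62] [0. 0. 0.]
   [ 0.999 -0.223  0.   ] [0. 0. 0.]
   [ 0.757 -0.169  0.   ] [0. 0. 0.]
   [0.    0.    0.573] [0. 0. 0.]
   [ 0.     0.    -0.607] [0. 0. 0.]
   [-0.999  0.198  0.   ] [0. 0. 0.]
   [-0.999  0.198  0.   ] [0. 0. 0.]
   [-0.598  0.118  0.   ] [0. 0. 0.]
```

Call:
apply_moves(
  rows=[0.018, 0.041, 0.35, 0, 0, 0, 0.018, 0.041, 0.648, 0, 0, 0, 0.018, 0.041, 0.648, 0, 0, 0, 0.018, 0.041, 0.648, 0, 0, 0],
)

```text
time: 11.5
position: [0.5596, -0.2624, 0.0023]
eef_rot: [0.786, 0.618, 0.0, -0.0]
force: [0.3, -0.3, 0.1]
grip_width: 0.0424
gripper_force: 0.0
```

Call:
apply_moves(
  rows=[0, 0, 0, 0, 0, 0, 0, 0, 0, 0, 0, 0, 0, 0, 0, 0, 0, 0, 0, 0, 0, 0, 0, 0],
  gripper=1,
)

```text
time: 12.0
position: [0.5596, -0.2642, 0.0027]
eef_rot: [0.787, 0.617, 0.0, 0.0]
force: [-1.9, 2.4, 6.4]
grip_width: 0.0144
gripper_force: 24.7
```

Call:
apply_moves(
  rows=[0, 0, -0.3, 0, 0, 0, 0, 0, -0.62, 0, 0, 0, 0.88, -0.196, -0.62, 0, 0, 0, 0.88, -0.196, -0.62, 0, 0, 0, 0.88, -0.196, -0.62, 0, 0, 0],
)

```text
time: 12.62
position: [0.5624, -0.1239, 0.0955]
eef_rot: [0.785, 0.62, 0.001, -0.001]
force: [0.3, -0.2, 0.2]
grip_width: 0.0144
gripper_force: 24.6
```

Call:
apply_moves(
  rows=[0.88, -0.196, 0, 0, 0, 0, 0.88, -0.196, 0, 0, 0, 0, 0.88, -0.196, 0, 0, 0, 0, 0.88, -0.196, 0, 0, 0, 0, 0.88, -0.196, 0, 0, 0, 0],
)

```text
time: 13.25
position: [0.565, 0.0032, 0.0948]
eef_rot: [0.788, 0.616, -0.001, 0.0]
force: [0.1, -0.1, 0.1]
grip_width: 0.0146
gripper_force: 24.6
```

Call:
apply_moves(
  rows=[0, 0, 0.3, 0, 0, 0, 0, 0, 0.57, 0, 0, 0, 0, 0, 0.57, 0, 0, 0, 0, 0, 0.57, 0, 0, 0],
)

```text
time: 13.75
position: [0.5651, 0.0045, 0.0101]
eef_rot: [0.787, 0.617, -0.0, 0.0]
force: [-0.3, 0.7, -0.6]
grip_width: 0.0143
gripper_force: 28.7
```

Call:
apply_moves(
  rows=[0, 0, 0, 0, 0, 0, 0, 0, 0, 0, 0, 0, 0, 0, 0, 0, 0, 0],
  gripper=0.45,
)

```text
time: 14.12
position: [0.5652, 0.0057, 0.0101]
eef_rot: [0.787, 0.617, 0.0, 0.0]
force: [0.1, 0.1, -0.5]
grip_width: 0.0235
gripper_force: 0.0
```

Call:
apply_moves(
  rows=[0, 0, -0.3, 0, 0, 0, 0, 0, -0.6, 0, 0, 0, -0.86, 0.17, -0.6, 0, 0, 0, -0.86, 0.17, -0.6, 0, 0, 0, -0.86, 0.17, -0.6, 0, 0, 0],
)

```text
time: 14.75
position: [0.558, -0.132, 0.0997]
eef_rot: [0.789, 0.614, -0.001, 0.001]
force: [1.6, 0.1, -0.1]
grip_width: 0.0232
gripper_force: 0.0
```

Call:
apply_moves(
  rows=[-0.86, 0.17, 0, 0, 0, 0, -0.86, 0.17, 0, 0, 0, 0, -0.86, 0.17, 0, 0, 0, 0],
  gripper=0,
)

```text
time: 15.12
position: [0.5516, -0.2626, 0.0993]
eef_rot: [0.789, 0.614, -0.001, 0.001]
force: [0.3, -0.3, -0.1]
grip_width: 0.0428
gripper_force: 0.0
```

Call:
apply_moves(
  rows=[-0.86, 0.17, 0, 0, 0, 0, -0.86, 0.17, 0, 0, 0, 0, -0.86, 0.17, 0, 0, 0, 0, -0.86, 0.17, 0, 0, 0, 0],
)

```text
time: 15.62
position: [0.5475, -0.3871, 0.0992]
eef_rot: [0.787, 0.617, 0.0, -0.001]
force: [0.1, 0.4, -0.6]
grip_width: 0.043
gripper_force: 0.0
```

```bash
python3 - <<'E'
from h import *
for b in beads():print(b)
plan(([.5466,-.3892,.002],76),([.5466,-.3892,.095],76),([.5592,-.02,.095],76),([.5592,-.02,.009],76),([.5592,-.02,.1],76))
E
```

```text
(array([0.5656, 0.0067]), array([263.9, 209.9]), 22)
(array([ 0.5466, -0.3892]), array([410.9, 219.1]), 22)
(array([0.521 , 0.0119]), array([261.7, 226.5]), 22)
(array([ 0.5133, -0.0109]), array([270.2, 229.5]), 18)
(array([0.3721, 0.0613]), array([242. , 282.8]), 120)
t 15.7 at [ 0.548  -0.3859  0.0994] yaw 76.3 w 0.0428 F [0.7 0.4 0.2]
   [-0.025 -0.003  0.649] [-0.001 -0.003  0.012]
   [ 0.    0.   -0.62] [0. 0. 0.]
   [ 0.999 -0.214  0.   ] [0. 0. 0.]
   [ 0.999 -0.213  0.   ] [0. 0. 0.]
   [ 0.411 -0.088  0.001] [0. 0. 0.]
   [0.    0.    0.573] [0. 0. 0.]
   [ 0.     0.    -0.607] [0. 0. 0.]
```

Call:
apply_moves(
  rows=[-0.025, 0, 0.35, 0, 0, 0, -0.025, 0, 0.648, 0, 0, 0, -0.025, 0, 0.648, 0, 0, 0, -0.025, 0, 0.648, 0, 0, 0],
)

```text
time: 16.18
position: [0.5474, -0.3893, 0.0026]
eef_rot: [0.786, 0.618, 0.0, -0.0]
force: [-0.2, 1.1, 0.3]
grip_width: 0.043
gripper_force: 0.0
```

Call:
apply_moves(
  rows=[0, 0, 0, 0, 0, 0, 0, 0, 0, 0, 0, 0, 0, 0, 0, 0, 0, 0, 0, 0, 0, 0, 0, 0],
  gripper=1,
)

```text
time: 16.68
position: [0.5468, -0.3915, 0.003]
eef_rot: [0.787, 0.617, 0.0, 0.0]
force: [0.4, 3.0, 6.7]
grip_width: 0.0144
gripper_force: 24.7
```

Call:
apply_moves(
  rows=[0, 0, -0.3, 0, 0, 0, 0, 0, -0.62, 0, 0, 0, 0.81, -0.172, -0.62, 0, 0, 0, 0.81, -0.172, -0.62, 0, 0, 0, 0.81, -0.172, -0.62, 0, 0, 0],
)

```text
time: 17.3
position: [0.5512, -0.2614, 0.0958]
eef_rot: [0.784, 0.62, 0.001, -0.001]
force: [0.8, 0.3, 0.1]
grip_width: 0.0146
gripper_force: 24.6
```

Call:
apply_moves(
  rows=[0.81, -0.172, 0, 0, 0, 0, 0.81, -0.172, 0, 0, 0, 0, 0.81, -0.172, 0, 0, 0, 0],
)

```text
time: 17.68
position: [0.5546, -0.1382, 0.0956]
eef_rot: [0.784, 0.62, 0.001, -0.001]
force: [0.2, -0.9, 0.4]
grip_width: 0.0145
gripper_force: 24.6
```

Call:
apply_moves(
  rows=[0.81, -0.172, 0, 0, 0, 0, 0.81, -0.172, 0, 0, 0, 0, 0.81, -0.172, 0, 0, 0, 0, 0.81, -0.172, 0, 0, 0, 0, 0.81, -0.172, 0, 0, 0, 0],
)

```text
time: 18.3
position: [0.5579, -0.022, 0.0951]
eef_rot: [0.788, 0.616, -0.0, 0.0]
force: [0.4, -0.2, -0.8]
grip_width: 0.0151
gripper_force: 24.6
```

Call:
apply_moves(
  rows=[0, 0, 0.3, 0, 0, 0, 0, 0, 0.57, 0, 0, 0, 0, 0, 0.57, 0, 0, 0, 0, 0, 0.57, 0, 0, 0],
)

```text
time: 18.8
position: [0.5581, -0.0204, 0.0106]
eef_rot: [0.787, 0.617, -0.0, 0.0]
force: [0.5, 0.3, 0.5]
grip_width: 0.0143
gripper_force: 29.0
```

Call:
apply_moves(
  rows=[0, 0, 0, 0, 0, 0, 0, 0, 0, 0, 0, 0, 0, 0, 0, 0, 0, 0],
  gripper=0.45,
)

```text
time: 19.18
position: [0.5582, -0.0196, 0.0105]
eef_rot: [0.787, 0.617, 0.0, 0.0]
force: [-0.5, 0.4, -0.2]
grip_width: 0.0237
gripper_force: 0.0
```

Call:
apply_moves(
  rows=[0, 0, -0.3, 0, 0, 0, 0, 0, -0.7, 0, 0, 0, -1, 0, -0.7, 0, 0, 1, -1, 0, -0.7, 0, 0, 1, -1, 0, -0.7, 0, 0, 1, -1, 0, -0.7, 0, 0, 1],
)

```text
time: 19.92
position: [0.5214, -0.1678, 0.1152]
eef_rot: [0.921, 0.39, -0.0, 0.001]
force: [0.6, 1.3, -0.4]
grip_width: 0.0234
gripper_force: 0.0
```

```bash
python3 - <<'E'
from h import *
im=snap("top");s=snap("scene")
for b in beads(im):print(b)
t=im.astype(int); v=t.sum(2)/3; rb=t[:,:,0]/np.maximum(t[:,:,2],1)
print("lidpix",t[195,320],t[230,330])
for nm,A,y in(("top",t,(180,250)),):
    for c,k,b in blobs(A.max(2)<100,15,(310,335),(190,235)): print("knob",c,k,plane("top",*c,.03),cv2.minAreaRect(np.argwhere(b)[:,::-1].astype(np.float32)))
t0=cv2.imread("pics/top0.png")[:,:,::-1].astype(int)
m=cv2.GaussianBlur((t0[:,:,0]-t0[:,:,2]).astype(np.float32),(3,3),0)<11
for c,k,b in blobs(m,300,(300,350),(180,250)):
    r=cv2.minAreaRect(np.argwhere(b)[:,::-1].astype(np.float32)); print("lid",c,k,r,plane("top",*r[0],.008))
save(np.hstack([cv2.resize(im[170:260,240:360],(480,360),interpolation=2),cv2.resize(s[195:275,200:310],(320,360),interpolation=2)]),"d3.png")
plan(([.555,-.153,.12],.7),([.555,-.153,.008],.7))
E
```

```text
(array([0.5653, 0.007 ]), array([263.8, 210. ]), 23)
(array([ 0.5587, -0.0178]), array([273. , 212.6]), 23)
(array([0.5207, 0.0116]), array([261.8, 226.6]), 23)
(array([ 0.5138, -0.0106]), array([270.1, 229.3]), 22)
(array([0.3719, 0.0611]), array([242.1, 282.9]), 126)
lidpix [170 175 164] [19 18 21]
knob [322.6 214.6] 47 [ 0.55332325 -0.147776  ] ((323.0, 214.5), (4.0, 11.0), 0.0)
knob [331.1 225.3] 136 [ 0.52551088 -0.17011144] ((328.5, 222.0), (24.0, 11.0), 90.0)
lid [322.5 215. ] 944 ((322.5, 215.0), (44.0, 21.0), 90.0) [ 0.55410206 -0.15069197]
t 20.0 at [ 0.5224 -0.1643  0.1151] yaw 46.4 w 0.0238 F [-0.3  0.8 -0.1]
   [ 0.204  0.106 -0.033] [ 0.    -0.001  0.999]
   [ 0.    -0.001  0.   ] [0.    0.    0.524]
   [0.    0.001 0.747] [0. 0. 0.]
```

View pics/d3.png

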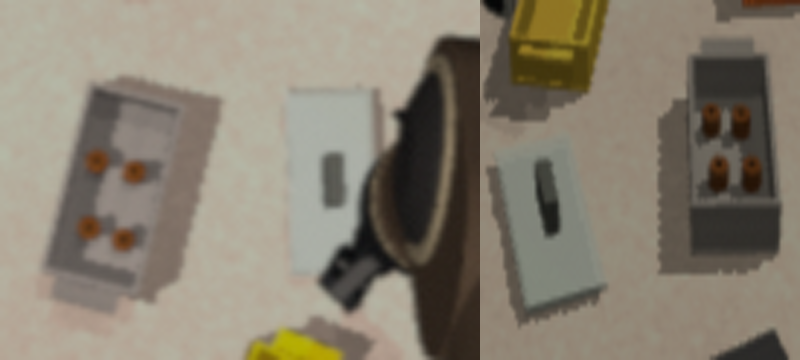

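d3 shows all four beads standing in the dish at crop (96,160), (134,171), (88,227), (123,239). The lid is free, with its knob at (333,180).

Call:
apply_moves(
  rows=[0.2, 0.1, 0, 0, 0, 1, 0.2, 0.1, 0, 0, 0, 1, 0.2, 0.1, 0, 0, 0, 1, 0.2, 0.1, 0, 0, 0, 1],
  gripper=0.3,
)

```text
time: 20.52
position: [0.5542, -0.1517, 0.1148]
eef_rot: [0.99, 0.144, -0.0, -0.0]
force: [0.9, -0.6, -0.9]
grip_width: 0.0298
gripper_force: 0.0
```

Call:
apply_moves(
  rows=[0, 0, 0, 0, 0, 0.55, 0, 0, 0, 0, 0, 0.55, 0, 0, 0, 0, 0, 0.55, 0, 0, 0, 0, 0, 0.55],
)

```text
time: 21.02
position: [0.5538, -0.1533, 0.1149]
eef_rot: [1.0, 0.0, -0.0, -0.0]
force: [-0.1, 0.2, 0.3]
grip_width: 0.0296
gripper_force: 0.0
```

```bash
python3 - <<'E'
from h import *
plan(([.554,-.151,.04],.4),([.554,-.151,.012],.4))
print(telemetry.observe()["joint_positions"].round(2))
E
```

```text
t 21.0 at [ 0.5538 -0.1533  0.1149] yaw 0.0 w 0.0296 F [-0.1  0.2  0.3]
   [ 0.001 -0.015  0.499] [ 0.     0.    -0.012]
   [0.    0.    0.187] [0. 0. 0.]
[ 0.25  0.45 -0.08  1.84  0.05  0.85 -1.43]
```

Call:
apply_moves(
  rows=[0, -0.015, 0.4, 0, 0, 0, 0, -0.015, 0.685, 0, 0, 0, 0, -0.015, 0.685, 0, 0, 0, 0, -0.015, 0.685, 0, 0, 0],
)

```text
time: 21.52
position: [0.5537, -0.1514, 0.012]
eef_rot: [1.0, -0.001, -0.0, -0.0]
force: [0.7, 0.1, -0.3]
grip_width: 0.0297
gripper_force: 0.0
```

Call:
apply_moves(
  rows=[0, 0, 0, 0, 0, 0, 0, 0, 0, 0, 0, 0, 0, 0, 0, 0, 0, 0, 0, 0, 0, 0, 0, 0],
  gripper=1,
  newtons=40,
)

```text
time: 22.02
position: [0.554, -0.1517, 0.0127]
eef_rot: [1.0, -0.002, 0.0, 0.0]
force: [-0.3, 0.5, 6.1]
grip_width: 0.0108
gripper_force: 40.5
```

Call:
apply_moves(
  rows=[0, 0, -0.2, 0, 0, 0, 0, 0, -0.45, 0, 0, 0, 0, 0, -0.45, 0, 0, 0.5, 0, 0, -0.45, 0, 0, 0.5],
)

```text
time: 22.52
position: [0.5537, -0.1517, 0.0801]
eef_rot: [0.991, -0.135, 0.0, 0.0]
force: [-0.1, 0.6, -0.8]
grip_width: 0.0112
gripper_force: 39.7
```

```bash
python3 - <<'E'
from h import *
im=snap("top");s=snap("scene")
save(np.hstack([cv2.resize(im[150:260,240:360],(480,440),interpolation=2),cv2.resize(s[165:275,200:310],(320,440),interpolation=2)]),"d4.png")
plan(([.549,-.003,.08],-14))
E
```

```text
t 22.6 at [ 0.5535 -0.1515  0.0795] yaw -15.3 w 0.0106 F [-0.5 -0.2 -0.4]
   [-0.29  -0.947 -0.003] [ 0.     0.001 -0.043]
```

View pics/d4.png

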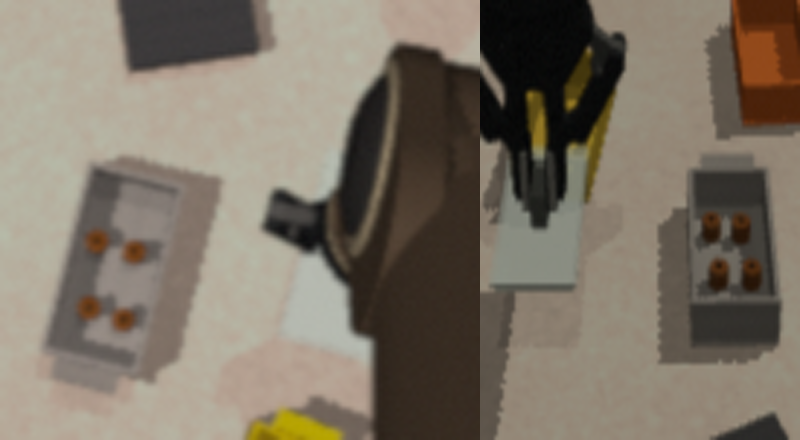

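d4 shows the lid hanging from the gripper with all four beads in the dish. I'll refine the dish and lid end edges in the scene view.

```bash
python3 - <<'E'
from h import *
for p in((271.5-.4,240.75-.4),(302.8-.4,239.5-.4)): print("dish far rim",plane("scene",*p,.03))
zt=.0795-.0127+.008
for p in((203.4-.4,237-.4),(232.7-.4,236.6-.4)): print("lid far",plane("scene",*p,zt),plane("scene",*p,zt-.003))
e=np.array([np.cos(np.radians(-14)),np.sin(np.radians(-14))]);n=np.array([-e[1],e[0]])
c=np.array([.549,-.003]);print("exp dish",c+.065*e+.033*n,c+.065*e-.033*n)
e=np.array([np.cos(np.radians(-15)),np.sin(np.radians(-15))]);n=np.array([-e[1],e[0]]);c=np.array([.5535,-.1515]);print("exp lid",c+.063*e+.03*n,c+.063*e-.03*n)
t=snap("top").astype(int); rb=cv2.GaussianBlur((t[:,:,0]/np.maximum(t[:,:,2],1)).astype(np.float32),(3,3),0); v=t.sum(2)/3
m=(v<136)&(rb<1.175)
for c,k,b in blobs(m,500,(240,300),(180,260)):
    b=cv2.morphologyEx(b.astype(np.uint8),cv2.MORPH_CLOSE,np.ones((7,7)))
    P_=np.array([plane("top",*p,.03) for p in np.argwhere(b)[:,::-1]])
    for th in(-12,-13,-14,-15):
        e=np.array([np.cos(np.radians(th)),np.sin(np.radians(th))]); n=np.array([-e[1],e[0]]); n_=P_@n; lo,hi=np.percentile(n_,1),np.percentile(n_,99);ctr=(lo+hi)/2; far=abs(abs(n_-ctr)-.027)<.004; a=P_@e
        A=(a[far].min()+a[far].max())/2; print(th,"W",hi-lo,"L",np.ptp(a[far]),"c",A*e+ctr*n)
E
```

```text
dish far rim [ 0.60074947 -0.05431718]
dish far rim [0.61371773 0.01156562]
lid far [ 0.60995439 -0.19667967] [ 0.60598116 -0.19639565]
lid far [ 0.62352194 -0.14033808] [ 0.61962485 -0.13973791]
exp dish [0.62005264 0.01329484] [ 0.6040858  -0.05074468]
exp lid [ 0.6221179  -0.13882783] [ 0.60658876 -0.19678337]
-12 W 0.06304477984667418 L 0.12874788617661614 c [ 0.54544298 -0.00447169]
-13 W 0.06219024201200338 L 0.1288850322180301 c [ 0.54534015 -0.00447148]
-14 W 0.06245312412112371 L 0.1287198952200042 c [ 0.54569305 -0.00447531]
-15 W 0.06258432229229415 L 0.12948156776461944 c [ 0.5458126  -0.00449356]
```

```bash
python3 - <<'E'
from h import *
t=cv2.imread("pics/top0.png")[:,:,::-1].astype(np.float32)
np.set_printoptions(linewidth=220)
def prof(c0,d,L):
    out=[]
    for s in L:
        q=proj("top",[*(c0+d*s),.03]); out.append(cv2.getRectSubPix(t,(1,1),(float(q[0]),float(q[1])))[0,0])
    return np.array(out)
c=np.array([.547,-.0035]); th=np.radians(-14); e=np.array([np.cos(th),np.sin(th)]);n=np.array([-e[1],e[0]])
def avg(d,o,offs,L): 
    P_=np.mean([prof(c+o*k,d,L) for k in offs],0); return np.c_[L*1000,P_.mean(1),100*P_[:,0]/P_[:,2]].round(0).astype(int).T
L=np.arange(.022,.046,.0015)
for nm,d,o,offs,LL in(("left(+n)",n,e,np.linspace(-.04,.04,9),L),("right(-n)",-n,e,np.linspace(-.04,.04,9),L),("far",e,n,np.linspace(-.02,.02,5),L+.032),("near corners",-e,n,[-.028,.028],L+.032)):
    print(nm);print(avg(d,o,offs,LL))
# yaw: left edge position at two ends
for k in(-.05,-.03,0,.03,.05):
    L2=np.arange(.024,.044,.0005); p=prof(c+e*k,n,L2).mean(1); i=np.argmax(np.gradient(cv2.GaussianBlur(p.reshape(-1,1),(1,7),0).ravel())); q=prof(c+e*k,-n,L2); r=q[:,0]/q[:,2]; r=cv2.GaussianBlur(r.reshape(-1,1),(1,7),0).ravel(); j=np.argmax(np.gradient(r)); print(k,L2[i],L2[j])
E
```

```text
left(+n)
[[ 22  24  25  27  28  30  31  33  34  36  37  39  40  42  43  45]
 [ 75  75  75  75  79  88 104 118 130 138 143 144 145 145 146 146]
 [112 113 113 113 113 113 113 113 113 114 114 114 114 114 114 114]]
right(-n)
[[ 22  24  25  27  28  30  31  33  34  36  37  39  40  42  43  45]
 [115 114 113 111 109 108 106 102  99  97  96  96  96  96  96  97]
 [113 113 113 113 113 114 115 118 122 124 125 125 125 126 126 125]]
far
[[ 54  56  57  58  60  62  63  64  66  68  69  70  72  74  75  77]
 [ 88  85  79  76  81  89 100 103 104 104 106 107 109 115 123 134]
 [113 113 113 114 114 114 115 117 120 121 122 122 121 120 118 116]]
near corners
[[ 54  56  57  58  60  62  63  64  66  68  69  70  72  74  75  77]
 [ 88  88  90  93  99 105 109 111 117 124 129 130 131 131 132 132]
 [112 113 113 113 113 113 115 118 122 124 125 125 125 125 125 125]]
-0.05 0.031000000000000007 0.03200000000000001
-0.03 0.030500000000000006 0.03200000000000001
0 0.030500000000000006 0.03200000000000001
0.03 0.030500000000000006 0.03250000000000001
0.05 0.030000000000000006 0.03250000000000001
```

```bash
python3 - <<'E'
from h import *
plan(([.5465,-.0045,.080],-14.3),([.5465,-.0045,.05],-14.3),([.5465,-.0045,.038],-14.3))
E
```

```text
t 22.7 at [ 0.5535 -0.1515  0.0794] yaw -15.2 w 0.0109 F [-0.6  0.3 -1.1]
   [-0.301 -0.933 -0.004] [ 0.     0.001 -0.029]
   [ 0.    -0.001  0.2  ] [0. 0. 0.]
   [0.   0.   0.08] [0. 0. 0.]
```

Call:
apply_moves(
  rows=[-0.15, -0.47, 0, 0, 0, 0, -0.301, -0.933, 0, 0, 0, -0.03, -0.301, -0.933, 0, 0, 0, -0.03, -0.301, -0.933, 0, 0, 0, -0.03, -0.301, -0.933, 0, 0, 0, -0.03],
)

```text
time: 23.3
position: [0.547, -0.0062, 0.0795]
eef_rot: [0.992, -0.125, -0.0, 0.0]
force: [0.5, 0.1, -1.0]
grip_width: 0.0109
gripper_force: 39.7
```

```bash
python3 - <<'E'
from h import *
plan(([.5465,-.0045,.05],-14.3))
s=snap("scene");t=snap("top")
save(np.hstack([cv2.resize(t[150:260,220:330],(400,440),interpolation=2),cv2.resize(s[180:260,250:330],(400,440),interpolation=2)]),"d5.png")
E
```

```text
t 23.3 at [ 0.547  -0.0062  0.0795] yaw -14.4 w 0.0109 F [ 0.5  0.1 -1. ]
   [-0.006 -0.01   0.196] [ 0.002  0.    -0.003]
```

View pics/d5.png

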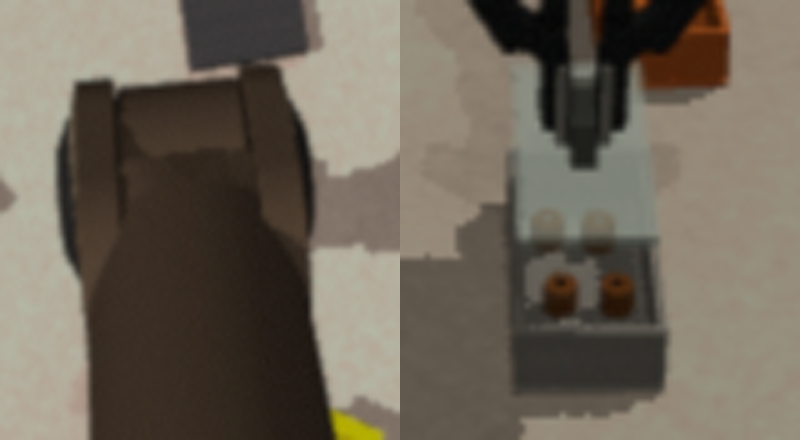

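d5 shows the lid aligned above the dish: its far edge is parallel to the dish's and centred. I lower it in steps.

Call:
apply_moves(
  rows=[-0.006, -0.01, 0.1, 0, 0, 0, -0.006, -0.01, 0.196, 0, 0, 0, -0.006, -0.01, 0.196, 0, 0, 0],
)

```text
time: 23.78
position: [0.5452, -0.0033, 0.0483]
eef_rot: [0.992, -0.125, -0.002, 0.0]
force: [0.8, 0.2, -0.5]
grip_width: 0.0108
gripper_force: 39.7
```

Call:
apply_moves(
  rows=[0, 0, 0.02, 0, 0, 0, 0, 0, 0.04, 0, 0, 0, 0, 0, 0.05, 0, 0, 0, 0, 0, 0.05, 0, 0, 0],
)

```text
time: 24.28
position: [0.5466, -0.003, 0.0428]
eef_rot: [0.992, -0.125, 0.0, 0.0]
force: [-0.3, -0.0, -0.5]
grip_width: 0.0112
gripper_force: 39.7
```

Call:
apply_moves(
  rows=[0, 0, 0.015, 0, 0, 0, 0, 0, 0.027, 0, 0, 0, 0, 0, 0.027, 0, 0, 0],
)

```text
time: 24.65
position: [0.5464, -0.003, 0.0385]
eef_rot: [0.992, -0.125, -0.0, 0.0]
force: [-0.2, 0.2, -1.5]
grip_width: 0.0111
gripper_force: 39.7
```

Call:
apply_moves(
  rows=[0, 0, 0.006, 0, 0, 0, 0, 0, 0.01, 0, 0, 0, 0, 0, 0.01, 0, 0, 0],
)

```text
time: 25.02
position: [0.5466, -0.003, 0.0377]
eef_rot: [0.992, -0.125, 0.0, -0.0]
force: [-2.1, -0.9, 4.4]
grip_width: 0.011
gripper_force: 40.4
```

Call:
apply_moves(
  rows=[0, 0, 0, 0, 0, 0, 0, 0, 0, 0, 0, 0, 0, 0, 0, 0, 0, 0],
  gripper=0.3,
)

```text
time: 25.4
position: [0.5465, -0.003, 0.0371]
eef_rot: [0.992, -0.125, -0.0, 0.0]
force: [-1.3, -0.5, 0.4]
grip_width: 0.0298
gripper_force: 0.0
```

Call:
apply_moves(
  rows=[0, 0, -0.2, 0, 0, 0, 0, 0, -0.5, 0, 0, 0, 0, 0, -0.5, 0, 0, 0],
)

```text
time: 25.78
position: [0.5489, -0.0029, 0.1154]
eef_rot: [0.992, -0.125, 0.003, -0.001]
force: [-0.0, 0.5, -0.4]
grip_width: 0.0295
gripper_force: 0.0
```

Call:
apply_moves(
  rows=[0, 0, 0, 0, 0, 0, 0, 0, 0, 0, 0, 0, 0, 0, 0, 0, 0, 0],
  gripper=-1,
)

```text
time: 26.15
position: [0.546, -0.0031, 0.1112]
eef_rot: [0.992, -0.125, -0.001, 0.0]
force: [-0.0, 1.1, -0.6]
grip_width: 0.0822
gripper_force: 0.0
```

```bash
python3 - <<'E'
from h import *
plan(([.5466,-.0040,-.002],-14.3))
s=snap("scene")
save(cv2.resize(s[160:270,220:330],(600,600),interpolation=2),"d6.png")
print(telemetry.observe()["joint_positions"].round(2))
E
```

```text
t 26.1 at [ 0.546  -0.0031  0.1112] yaw -14.4 w 0.0822 F [-0.   1.1 -0.6]
   [0.007 0.004 0.755] [ 0.001  0.003 -0.002]
[-0.05  0.42 -0.04  1.91  0.02  0.82 -1.92]
```

View pics/d6.png

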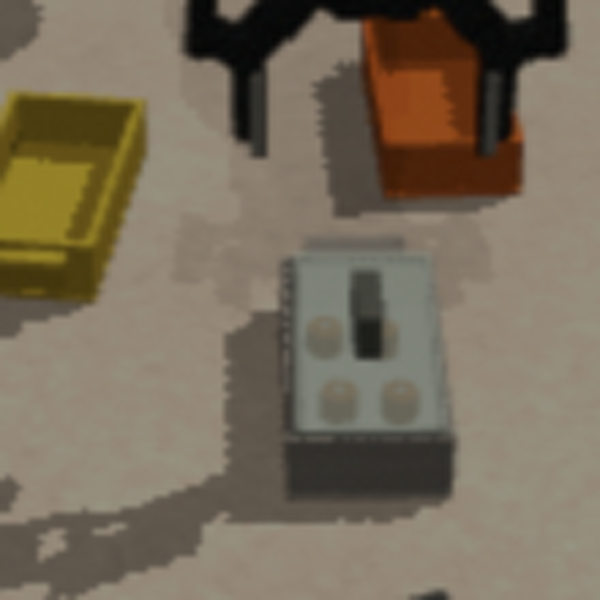

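d6 shows the lid seated flat in the dish, with its plate inside the rim and the beads visible under it. The open fingers are above it on either side.

Call:
apply_moves(
  rows=[0, 0, 0.35, 0, 0, 0, 0, 0, 0.6, 0, 0, 0, 0, 0, 0.755, 0, 0, 0, 0, 0, 0.755, 0, 0, 0],
)

```text
time: 26.7
position: [0.5448, -0.0031, -0.0031]
eef_rot: [0.992, -0.125, -0.002, 0.0]
force: [0.0, -0.7, 0.4]
grip_width: 0.0854
gripper_force: 0.0
```

Call:
apply_moves(
  rows=[0, 0, 0, 0, 0, 0, 0, 0, 0, 0, 0, 0, 0, 0, 0, 0, 0, 0, 0, 0, 0, 0, 0, 0],
  gripper=1,
  newtons=50,
)

```text
time: 27.2
position: [0.5473, -0.0031, 0.0001]
eef_rot: [0.992, -0.125, 0.001, -0.0]
force: [-2.1, 0.2, 7.0]
grip_width: 0.065
gripper_force: 57.6
```

Call:
apply_moves(
  rows=[0, 0, -0.2, 0, 0, 0, 0, 0, -0.4, 0, 0, 0, 0, 0, -0.4, 0, 0, 0],
)

```text
time: 27.58
position: [0.548, -0.003, 0.0609]
eef_rot: [0.992, -0.125, 0.002, -0.0]
force: [-0.7, -0.4, -3.6]
grip_width: 0.0651
gripper_force: 57.9
```

```bash
python3 - <<'E'
from h import *
s=telemetry.observe();r=R.from_quat(s["eef_rot"]);print(r.as_matrix().round(2))
for k in(1,-1):print(k,(r*R.from_rotvec([0,k*np.radians(45),0])).as_matrix()[:,2].round(2))
print(s["joint_positions"].round(2))
im=snap("scene");save(cv2.resize(im[120:270,200:350],(500,500),interpolation=2),"d7.png")
E
```

```text
[[ 0.97 -0.25  0.  ]
 [-0.25 -0.97  0.  ]
 [ 0.   -0.   -1.  ]]
1 [ 0.69 -0.18 -0.7 ]
-1 [-0.68  0.18 -0.71]
[-0.05  0.49 -0.04  1.94  0.03  0.7  -1.93]
```

View pics/d7.png

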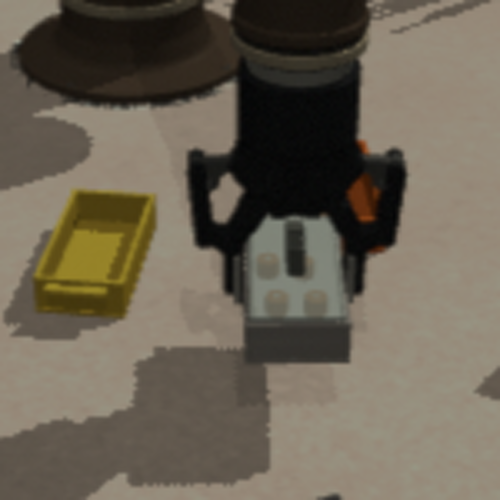

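d7 shows the dish and lid lifted level, with all four beads inside. I lift higher, then tilt.

Call:
apply_moves(
  rows=[0, 0, -0.3, 0, 0, 0, 0, 0, -0.6, 0, 0, 0, 0, 0, -0.9, 0, 0, 0, 0, 0, -0.9, 0, 0, 0],
)

```text
time: 28.12
position: [0.5481, -0.0029, 0.196]
eef_rot: [0.992, -0.125, 0.002, -0.0]
force: [0.3, -0.5, -3.0]
grip_width: 0.065
gripper_force: 59.4
```

Call:
apply_moves(
  rows=[0, 0, 0, 0, 0.15, 0, 0, 0, 0, 0, 0.3, 0, 0, 0, 0, 0, 0.45, 0, 0, 0, 0, 0, 0.6, 0, 0, 0, 0, 0, 0.75, 0, 0, 0, 0, 0, 0.9, 0, 0, 0, 0, 0, 1, 0, 0, 0, 0, 0, 1, 0],
)

```text
time: 29.12
position: [0.5441, -0.0028, 0.191]
eef_rot: [0.959, -0.12, 0.254, 0.033]
force: [0.4, 0.1, -2.4]
grip_width: 0.065
gripper_force: 59.5
```

```bash
python3 - <<'E'
from h import *
s=telemetry.observe();r=R.from_quat(s["eef_rot"]);print(r.as_matrix()[:,2].round(2),s["position"].round(3),s["joint_positions"].round(2),s["grip_width"])
E
```

```text
[ 0.48 -0.12 -0.87] [ 0.544 -0.003  0.191] [-0.29  0.1   0.06  2.26  0.64  0.39 -2.6 ] 0.0649685459316719
```

Call:
apply_moves(
  rows=[0.3, -0.07, -0.03, 0, 0, 0, 0.6, -0.13, -0.05, 0, 0, 0, 0.94, -0.2, -0.08, 0, 0, 0, 0.94, -0.2, -0.08, 0, 0, 0],
)

```text
time: 29.62
position: [0.67, -0.0025, 0.2763]
eef_rot: [0.958, -0.121, 0.258, 0.031]
force: [-1.2, -0.1, -4.3]
grip_width: 0.065
gripper_force: 59.6
```

```bash
python3 - <<'E'
from h import *
s=telemetry.observe();r=R.from_quat(s["eef_rot"]);print(r.as_matrix()[:,2].round(2),s["position"].round(3),s["joint_positions"].round(2),s["grip_width"])
E
```

```text
[ 0.49 -0.12 -0.87] [ 0.67  -0.003  0.276] [-0.2   0.2   0.03  1.9   0.37  0.59 -2.26] 0.06501756991932446
```

Better joint room. I tilt a further 20°.

Call:
apply_moves(
  rows=[0, 0, 0, 0, 0.15, 0, 0, 0, 0, 0, 0.3, 0, 0, 0, 0, 0, 0.45, 0, 0, 0, 0, 0, 0.6, 0, 0, 0, 0, 0, 0.65, 0, 0, 0, 0, 0, 0.65, 0, 0, 0, 0, 0, 0.65, 0, 0, 0, 0, 0, 0.65, 0],
)

```text
time: 30.62
position: [0.6666, 0.0008, 0.2849]
eef_rot: [0.905, -0.113, 0.405, 0.055]
force: [-0.1, 0.1, -4.5]
grip_width: 0.0653
gripper_force: 59.5
```

```bash
python3 - <<'E'
from h import *
s=telemetry.observe();r=R.from_quat(s["eef_rot"]);print(r.as_matrix()[:,2].round(2),s["position"].round(3),s["joint_positions"].round(2),s["grip_width"])
im=snap("scene");save(cv2.resize(im[60:270,200:410],(600,600),interpolation=2),"d8.png")
E
```

```text
[ 0.72 -0.19 -0.67] [0.667 0.001 0.285] [-1.3   0.25  1.21  2.19  0.88  0.13 -2.86] 0.06528886045403301
```

View pics/d8.png

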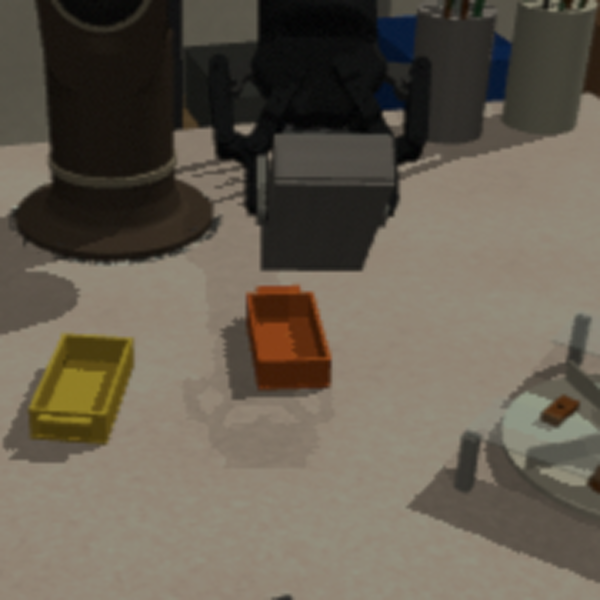

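d8 shows the dish tilted about 48° with its lip end down towards the robot and the lid still on. Two joints are near their limits, so I tilt back now.

Call:
apply_moves(
  rows=[0, 0, 0, 0, -0.15, 0, 0, 0, 0, 0, -0.3, 0, 0, 0, 0, 0, -0.45, 0, 0, 0, 0, 0, -0.6, 0, 0, 0, 0, 0, -0.65, 0, 0, 0, 0, 0, -0.65, 0, 0, 0, 0, 0, -0.65, 0, 0, 0, 0, 0, -0.65, 0],
)

```text
time: 31.68
position: [0.6671, 0.0001, 0.2855]
eef_rot: [0.961, -0.122, 0.247, 0.034]
force: [0.6, 0.7, -4.3]
grip_width: 0.0651
gripper_force: 59.4
```

```bash
python3 - <<'E'
from h import *
s=telemetry.observe();r=R.from_quat(s["eef_rot"]);print(r.as_matrix()[:,2].round(2),s["position"].round(3),s["joint_positions"].round(2),s["grip_width"])
plan(([.60,-.003,.2],Rt(-14.3,15)),([.547,-.0035,.06],-14.3),([.547,-.0035,0.0],-14.3))
E
```

```text
[ 0.47 -0.13 -0.88] [0.667 0.    0.285] [-0.64  0.2   0.53  1.89  0.15  0.61 -2.06] 0.06506751354013596
t 31.7 at [6.671e-01 1.000e-04 2.855e-01] yaw -14.4 w 0.0651 F [ 0.6  0.7 -4.3]
   [-0.65   0.129  0.294] [ 0.013 -0.461 -0.003]
   [-0.572  0.09   0.813] [ 0.  -0.5  0. ]
   [0.    0.    0.399] [0. 0. 0.]
```

Call:
apply_moves(
  rows=[-0.2, 0.04, 0.1, 0, -0.12, 0, -0.4, 0.08, 0.2, 0, -0.25, 0, -0.65, 0.129, 0.294, 0, -0.46, 0, -0.65, 0.129, 0.294, 0, -0.46, 0, -0.65, 0.129, 0.294, 0, -0.46, 0],
)

```text
time: 32.3
position: [0.6019, -0.0034, 0.2015]
eef_rot: [0.983, -0.125, 0.132, 0.019]
force: [0.1, -0.1, -2.9]
grip_width: 0.0649
gripper_force: 59.3
```

Call:
apply_moves(
  rows=[-0.2, 0.03, 0.3, 0, -0.15, 0, -0.4, 0.06, 0.6, 0, -0.3, 0, -0.572, 0.09, 0.8, 0, -0.5, 0, -0.572, 0.09, 0.8, 0, -0.5, 0, -0.572, 0.09, 0.8, 0, -0.5, 0, -0.572, 0.09, 0.8, 0, -0.5, 0],
)

```text
time: 33.05
position: [0.5487, -0.0038, 0.0645]
eef_rot: [0.992, -0.127, 0.003, 0.002]
force: [0.2, -0.2, -3.6]
grip_width: 0.0648
gripper_force: 59.3
```

```bash
python3 - <<'E'
from h import *
s=telemetry.observe();r=R.from_quat(s["eef_rot"]);print(r.as_matrix()[:,2].round(3),s["joint_positions"].round(2),s["grip_width"])
plan(([.547,-.0035,0.010],-14.3),([.547,-.0035,-.002],-14.3))
E
```

```text
[ 0.005 -0.005 -1.   ] [-0.35  0.5   0.34  1.96 -0.24  0.71 -1.69] 0.06476188490214584
t 33.0 at [ 0.5487 -0.0038  0.0645] yaw -14.5 w 0.0648 F [ 0.2 -0.2 -3.6]
   [-0.014 -0.001  0.363] [ 0.007 -0.012 -0.008]
   [0.   0.   0.08] [0. 0. 0.]
```

Call:
apply_moves(
  rows=[0, 0, 0.2, 0, 0, 0, 0, 0, 0.36, 0, -0.01, 0, 0, 0, 0.36, 0, -0.01, 0, 0, 0, 0.38, 0, -0.01, 0, 0, 0, 0.4, 0, -0.01, 0, 0, 0, 0.4, 0, -0.01, 0],
)

```text
time: 33.8
position: [0.5472, -0.0046, 0.0028]
eef_rot: [0.992, -0.127, -0.002, 0.002]
force: [0.2, -0.5, -3.5]
grip_width: 0.065
gripper_force: 59.4
```

Call:
apply_moves(
  rows=[0, 0, 0.01, 0, 0, 0, 0, 0, 0.02, 0, 0, 0, 0, 0, 0.02, 0, 0, 0],
)

```text
time: 34.17
position: [0.547, -0.0046, 0.0002]
eef_rot: [0.992, -0.127, -0.002, 0.002]
force: [-4.4, 0.0, 8.8]
grip_width: 0.0651
gripper_force: 60.9
```

Call:
apply_moves(
  rows=[0, 0, 0, 0, 0, 0, 0, 0, 0, 0, 0, 0, 0, 0, 0, 0, 0, 0],
  gripper=-1,
)

```text
time: 34.55
position: [0.547, -0.0047, -0.0007]
eef_rot: [0.992, -0.127, -0.002, 0.002]
force: [-0.4, 1.0, -0.2]
grip_width: 0.0854
gripper_force: 0.0
```

Call:
apply_moves(
  rows=[0, 0, -0.2, 0, 0, 0, 0, 0, -0.5, 0, 0, 0, 0, 0, -0.75, 0, 0, 0, 0, 0, -0.75, 0, 0, 0],
)

```text
time: 35.05
position: [0.5495, -0.0042, 0.1146]
eef_rot: [0.992, -0.127, 0.0, 0.002]
force: [-0.8, 0.0, -0.9]
grip_width: 0.0856
gripper_force: 0.0
```

```bash
python3 - <<'E'
from h import *
im=snap("scene");save(cv2.resize(im[160:270,220:330],(600,600),interpolation=2),"d9.png")
plan(([.547,-.0045,.04],-14.3),)
E
```

```text
t 35.1 at [ 0.5483 -0.004   0.1129] yaw -14.6 w 0.0855 F [0.3 0.3 0.1]
   [-0.007  0.003  0.486] [ 0.008  0.003 -0.009]
```

View pics/d9.png

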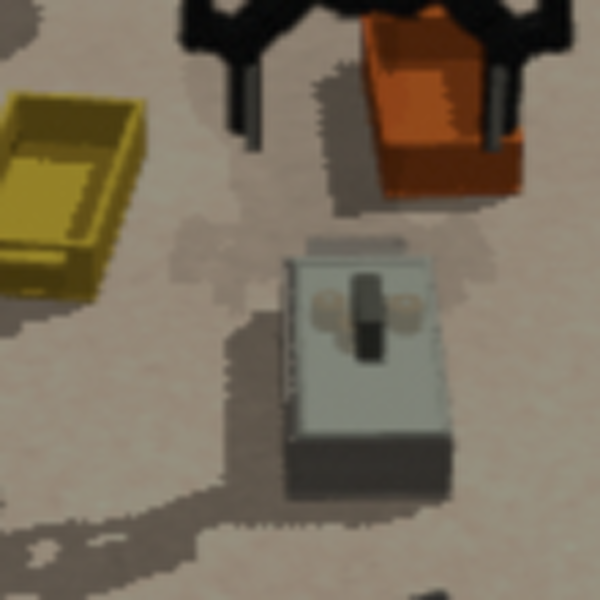

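d9 shows the dish level with the lid on. The beads are gathered at the lip end (325,310), (345,340), (405,312), and the far half is clear. Now the lid comes off.

Call:
apply_moves(
  rows=[-0.007, 0, 0, 0, 0, 0, -0.007, 0, 0, 0, 0, 0, -0.007, 0, 0.2, 0, 0, 0, -0.007, 0, 0.49, 0, 0, 0, -0.007, 0, 0.49, 0, 0, 0, -0.007, 0, 0.49, 0, 0, 0],
  gripper=0.2,
)

```text
time: 35.85
position: [0.546, -0.0045, 0.0387]
eef_rot: [0.992, -0.127, -0.003, 0.003]
force: [0.2, -0.1, 1.5]
grip_width: 0.0339
gripper_force: 0.0
```

Call:
apply_moves(
  rows=[0, 0, 0, 0, 0, 0, 0, 0, 0, 0, 0, 0, 0, 0, 0, 0, 0, 0, 0, 0, 0, 0, 0, 0],
  gripper=1,
  newtons=40,
)

```text
time: 36.35
position: [0.5468, -0.0041, 0.0397]
eef_rot: [0.992, -0.127, -0.002, 0.002]
force: [-1.2, 0.1, 7.4]
grip_width: 0.0112
gripper_force: 40.4
```

Call:
apply_moves(
  rows=[0, 0, -0.05, 0, 0, 0, 0, 0, -0.1, 0, 0, 0, 0, 0, -0.25, 0, 0, 0, 0, 0, -0.4, 0, 0, 0, 0, 0, -0.4, 0, 0, 0],
)

```text
time: 36.98
position: [0.5476, -0.004, 0.1001]
eef_rot: [0.992, -0.127, -0.001, 0.002]
force: [0.1, 0.4, -0.4]
grip_width: 0.0111
gripper_force: 39.4
```

Call:
apply_moves(
  rows=[0.14, 0.45, 0, 0, 0, 0, 0.29, 0.935, 0, 0, 0, 0, 0.29, 0.935, 0, 0, 0, 0, 0.29, 0.935, 0, 0, 0, 0, 0.29, 0.935, 0, 0, 0, 0],
)

```text
time: 37.6
position: [0.5529, -0.1492, 0.0982]
eef_rot: [0.992, -0.126, -0.003, 0.002]
force: [-0.5, 0.5, -0.9]
grip_width: 0.011
gripper_force: 39.4
```

```bash
python3 - <<'E'
from h import *
for b in beads():print(b)
plan(([.554,-.151,.014],-14.3))
E
```

```text
(array([0.5128, 0.0019]), array([265.4, 229.6]), 25)
(array([0.4994, 0.0116]), array([261.7, 234.6]), 75)
(array([0.3719, 0.0611]), array([242.1, 282.9]), 126)
t 37.6 at [ 0.5531 -0.1489  0.0983] yaw -14.5 w 0.0112 F [-0.2 -0.1 -0.8]
   [0.013 0.009 0.562] [ 0.009  0.01  -0.006]
```

Call:
apply_moves(
  rows=[0, 0, 0.25, 0, 0, 0, 0, 0, 0.45, 0, 0, 0, 0, 0, 0.53, 0, 0, 0, 0, 0, 0.55, 0, 0, 0, 0, 0, 0.56, 0, 0, 0],
)

```text
time: 38.28
position: [0.5534, -0.1509, 0.0156]
eef_rot: [0.992, -0.127, -0.002, 0.002]
force: [-0.8, -1.1, -0.7]
grip_width: 0.0109
gripper_force: 39.4
```

Call:
apply_moves(
  rows=[0, 0, 0.005, 0, 0, 0, 0, 0, 0.01, 0, 0, 0, 0, 0, 0.01, 0, 0, 0],
)

```text
time: 38.65
position: [0.5534, -0.1511, 0.0147]
eef_rot: [0.992, -0.127, -0.002, 0.002]
force: [-1.8, 0.4, 8.0]
grip_width: 0.011
gripper_force: 40.5
```

Call:
apply_moves(
  rows=[0, 0, 0, 0, 0, 0, 0, 0, 0, 0, 0, 0, 0, 0, 0, 0, 0, 0],
  gripper=0.3,
)

```text
time: 39.02
position: [0.5528, -0.151, 0.0134]
eef_rot: [0.992, -0.127, -0.002, 0.002]
force: [-0.2, 0.1, -0.5]
grip_width: 0.0297
gripper_force: 0.0
```

Call:
apply_moves(
  rows=[0, 0, -0.2, 0, 0, 0, 0, 0, -0.5, 0, 0, 0, 0, 0, -0.85, 0, 0, 0, 0, 0, -0.85, 0, 0, 0],
)

```text
time: 39.52
position: [0.5559, -0.1513, 0.1449]
eef_rot: [0.992, -0.127, 0.001, 0.002]
force: [-0.5, -0.4, -0.5]
grip_width: 0.0303
gripper_force: 0.0
```

```bash
python3 - <<'E'
from h import *
t=snap("top").astype(int)
for th in(40,60):
  for c,k,b in blobs(t.max(2)<th,15,(120,170),(180,230)):
    r=cv2.minAreaRect(np.argwhere(b)[:,::-1].astype(np.float32)); print(c,k,r); 
    for z in(.08,.074): print(plane("top",*c,z),plane("top",*r[0],z))
    bx=cv2.boxPoints(r); P_=np.array([plane("top",*p,.08) for p in bx]); print([ (np.linalg.norm(P_[i]-P_[i-1]).round(4),np.degrees(np.arctan2(*(P_[i]-P_[i-1])[::-1])).round(1)) for i in(0,1)])
plan(([.5805,.3215,.14],49),([.5805,.3215,.06],49))
E
```

```text
[138.4 199.8] 78 ((137.82000732421875, 199.739990234375), (19.40000343322754, 4.600000381469727), 36.869895935058594)
[0.57936188 0.31920397] [0.57949042 0.32064773]
[0.58005408 0.32114663] [0.58018342 0.32259922]
[(np.float64(0.049), np.float64(54.3)), (np.float64(0.0113), np.float64(-34.3))]
[138.5 199.9] 97 ((138.38619995117188, 199.06552124023438), (20.76137351989746, 5.730138301849365), 41.6335334777832)
[0.579115  0.3189445] [0.58120271 0.31932458]
[0.57980569 0.32088557] [0.58190617 0.32126797]
[(np.float64(0.0525), np.float64(49.7)), (np.float64(0.0141), np.float64(-39.2))]
t 39.6 at [ 0.5545 -0.1507  0.1426] yaw -14.6 w 0.0302 F [-0.2  0.3 -0.3]
   [-0.202 -0.999  0.001] [ 0.003  0.003 -0.999]
   [ 0.335 -0.999  0.003] [ 0.004  0.002 -0.999]
   [ 0.809 -0.715  0.006] [ 0.     0.001 -0.121]
   [0.    0.    0.533] [0. 0. 0.]
```

Call:
apply_moves(
  rows=[-0.2, -1, 0, 0, 0, -1, -0.2, -1, 0, 0, 0, -1, -0.2, -1, 0, 0, 0, -1, -0.2, -1, 0, 0, 0, -1],
)

```text
time: 40.08
position: [0.5613, 0.0055, 0.1385]
eef_rot: [0.991, 0.137, -0.004, 0.001]
force: [0.1, -0.3, 0.5]
grip_width: 0.0299
gripper_force: 0.0
```

Call:
apply_moves(
  rows=[0.335, -1, 0, 0, 0, -1, 0.335, -1, 0, 0, 0, -1, 0.335, -1, 0, 0, 0, -1, 0.335, -1, 0, 0, 0, -1],
)

```text
time: 40.58
position: [0.57, 0.1622, 0.1381]
eef_rot: [0.922, 0.387, -0.004, 0.0]
force: [0.4, 0.4, 0.9]
grip_width: 0.0298
gripper_force: 0.0
```

Call:
apply_moves(
  rows=[0.8, -0.715, 0, 0, 0, -0.14, 0.8, -0.715, 0, 0, 0, -0.14, 0.8, -0.715, 0, 0, 0, -0.14, 0.8, -0.715, 0, 0, 0, -0.14],
)

```text
time: 41.08
position: [0.578, 0.3223, 0.1373]
eef_rot: [0.908, 0.419, -0.004, 0.001]
force: [0.5, -1.6, 0.1]
grip_width: 0.0296
gripper_force: 0.0
```

```bash
python3 - <<'E'
from h import *
plan(([.580,.3205,.06],50))
print(telemetry.observe()["joint_positions"].round(2))
E
```

```text
t 41.1 at [0.578  0.3223 0.1373] yaw 49.6 w 0.0296 F [ 0.5 -1.6  0.1]
   [0.004 0.019 0.516] [-0.005  0.015 -0.013]
[-0.62  0.56  0.06  1.59 -0.04  1.   -1.25]
```

Call:
apply_moves(
  rows=[0.004, 0.019, 0.25, 0, 0, 0, 0.004, 0.019, 0.4, 0, 0, 0, 0.004, 0.019, 0.51, 0, 0, 0, 0.004, 0.019, 0.51, 0, 0, 0],
)

```text
time: 41.58
position: [0.5805, 0.3169, 0.0609]
eef_rot: [0.908, 0.418, -0.005, 0.001]
force: [-0.0, 0.5, 0.4]
grip_width: 0.03
gripper_force: 0.0
```

Call:
apply_moves(
  rows=[0, 0, 0, 0, 0, 0, 0, 0, 0, 0, 0, 0, 0, 0, 0, 0, 0, 0, 0, 0, 0, 0, 0, 0],
  gripper=1,
  newtons=25,
)

```text
time: 42.08
position: [0.5791, 0.3203, 0.063]
eef_rot: [0.908, 0.42, -0.004, -0.0]
force: [-5.9, 1.8, -0.5]
grip_width: 0.011
gripper_force: 27.3
```

Call:
apply_moves(
  rows=[0, 0, 0, 0, 0, -0.1, 0, 0, 0, 0, 0, -0.2, 0, 0, 0, 0, 0, -0.3, 0, 0, 0, 0, 0, -0.3, 0, 0, 0, 0, 0, -0.3],
)

```text
time: 42.7
position: [0.5798, 0.3198, 0.063]
eef_rot: [0.872, 0.489, -0.004, -0.0]
force: [-4.9, 1.8, 1.0]
grip_width: 0.0111
gripper_force: 27.6
```

```bash
python3 - <<'E'
from h import *
plan(([.580,.3205,.06],58))
E
```

```text
t 42.7 at [0.5798 0.3198 0.063 ] yaw 58.6 w 0.0111 F [-4.9  1.8  1. ]
   [ 0.005 -0.001  0.02 ] [-0.007  0.012  0.019]
```

Call:
apply_moves(
  rows=[0, 0, 0, 0, 0, -0.15, 0, 0, 0, 0, 0, -0.3, 0, 0, 0, 0, 0, -0.45, 0, 0, 0, 0, 0, -0.6, 0, 0, 0, 0, 0, -0.75, 0, 0, 0, 0, 0, -0.9, 0, 0, 0, 0, 0, -1, 0, 0, 0, 0, 0, -1],
)

```text
time: 43.7
position: [0.5824, 0.3191, 0.063]
eef_rot: [0.716, 0.698, -0.002, 0.0]
force: [3.4, 0.9, -4.2]
grip_width: 0.0113
gripper_force: 26.9
```

Call:
apply_moves(
  rows=[0, 0, 0, 0, 0, -0.15, 0, 0, 0, 0, 0, -0.3, 0, 0, 0, 0, 0, -0.45, 0, 0, 0, 0, 0, -0.6, 0, 0, 0, 0, 0, -0.75, 0, 0, 0, 0, 0, -0.9, 0, 0, 0, 0, 0, -1, 0, 0, 0, 0, 0, -1],
)

```text
time: 44.7
position: [0.585, 0.3197, 0.063]
eef_rot: [0.512, 0.859, 0.0, 0.001]
force: [11.9, 5.5, -10.7]
grip_width: 0.0114
gripper_force: 25.9
```

Call:
apply_moves(
  rows=[0, 0, 0, 0, 0, -0.15, 0, 0, 0, 0, 0, -0.3, 0, 0, 0, 0, 0, -0.45, 0, 0, 0, 0, 0, -0.55, 0, 0, 0, 0, 0, -0.55, 0, 0, 0, 0, 0, -0.55],
)

```text
time: 45.45
position: [0.5861, 0.3205, 0.0631]
eef_rot: [0.383, 0.924, 0.001, 0.002]
force: [16.6, 7.4, -14.8]
grip_width: 0.0113
gripper_force: 25.4
```

Call:
apply_moves(
  rows=[0, 0, 0, 0, 0, 0, 0, 0, 0, 0, 0, 0, 0, 0, 0, 0, 0, 0],
  gripper=0.3,
)

```text
time: 45.82
position: [0.5806, 0.3191, 0.0626]
eef_rot: [0.382, 0.924, -0.003, -0.002]
force: [0.0, 0.2, 0.4]
grip_width: 0.0302
gripper_force: 0.0
```

Call:
apply_moves(
  rows=[0, 0, -0.3, 0, 0, 0, 0, 0, -0.6, 0, 0, 0, 0, 1, -0.8, 0, 0, 0, 0, 1, -0.8, 0, 0, 0, 0, 1, -0.8, 0, 0, 0, 0, 1, -0.8, 0, 0, 0],
)

```text
time: 46.58
position: [0.6872, 0.4277, 0.1805]
eef_rot: [0.381, 0.924, -0.003, -0.002]
force: [-0.7, 0.8, -0.4]
grip_width: 0.0297
gripper_force: 0.0
```

```bash
python3 - <<'E'
from h import *
plan()
t=snap("top");s=snap("scene");a=t.astype(int)
for c,k,_ in blobs((a[:,:,0]-a[:,:,2]>40),12,(80,220),(140,270)): print("top",c,k,plane("top",*c,.034))
b=s.astype(int)
for c,k,_ in blobs((b[:,:,0]-b[:,:,2]>40),12,(355,500),(170,270)): print("sc",c,k)
for c,k,_ in blobs(a.max(2)<50,15,(120,170),(180,230)): print("knob",c,k)
save(np.hstack([cv2.resize(t[130:270,76:216],(400,400),interpolation=2),cv2.resize(s[160:270,350:505],(400,400),interpolation=2)]),"f1.png")
E
```

```text
t 46.6 at [0.6872 0.4277 0.1805] yaw 135.2 w 0.0297 F [-0.7  0.8 -0.4]
top [127.8 180.6] 40 [0.63485551 0.36408377]
top [165.8 187.2] 85 [0.61896148 0.2642932 ]
top [121.6 214.8] 93 [0.54482375 0.37563039]
top [156.1 221.6] 86 [0.52843378 0.2857456 ]
sc [468. 182.] 47
sc [485.7 179.6] 35
sc [399.  197.6] 51
sc [435.8 198.8] 42
sc [410.3 225.1] 57
knob [138.  199.4] 110
```

View pics/f1.png

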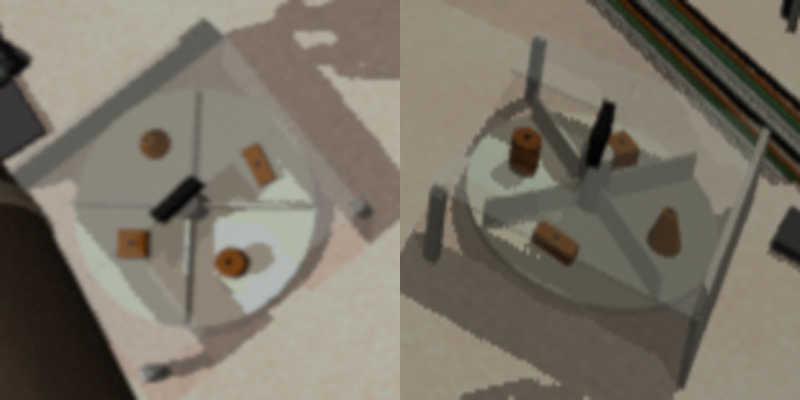

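f1 shows the focal bead now in the open front bay: top crop (231,262), scene crop (525,150). The square block, cone and slab are in the roofed bays.

```bash
python3 - <<'E'
from h import *
(o1,d1),(o2,d2)=ray("top",156.1,221.6),ray("scene",399,197.6)
x=np.linalg.lstsq(np.c_[d1,-d2],o2-o1,rcond=None)[0];p,q=o1+d1*x[0],o2+d2*x[1];print(p,q)
t=snap("top").astype(int)
for th in(40,60,75):
    for c,k,b in blobs(t[:,:,0]-t[:,:,2]>th,12,(145,170),(210,235)): print(th,c,k,plane("top",*c,.036),cv2.minEnclosingCircle(np.argwhere(b)[:,::-1].astype(np.float32)))
c=(p+q)/2
plan(([.5295,.2855,.18],90),([.5295,.2855,.022],90))
E
```

```text
[0.52816178 0.28450412 0.03848661] [0.52872701 0.28574544 0.03886436]
40 [156.1 221.6] 86 [0.52831253 0.28519219] ((156.05555725097656, 221.5), 5.273488998413086)
60 [156.2 221.5] 62 [0.52857545 0.28494542] ((156.25, 221.5), 4.5070390701293945)
75 [156.2 221.6] 51 [0.52831622 0.28493441] ((156.0, 221.5), 4.272101879119873)
t 46.7 at [0.6867 0.4251 0.1809] yaw 135.1 w 0.0302 F [ 0.2  0.6 -0. ]
   [ 0.061 -0.999  0.012] [-0.01   0.003  0.999]
   [-0.179 -0.358  0.003] [-0.005  0.002  0.504]
   [0.    0.    0.999] [0. 0. 0.]
   [0.    0.    0.055] [0. 0. 0.]
```

Call:
apply_moves(
  rows=[0.06, -1, 0, 0, 0, 1, 0.06, -1, 0, 0, 0, 1, 0.06, -1, 0, 0, 0, 1, 0.06, -1, 0, 0, 0, 1],
  gripper=-0.1,
)

```text
time: 47.22
position: [0.5741, 0.3236, 0.1838]
eef_rot: [0.609, 0.793, -0.003, -0.0]
force: [0.5, -0.4, -0.1]
grip_width: 0.0469
gripper_force: 0.0
```

Call:
apply_moves(
  rows=[-0.18, -0.36, 0, 0, 0, 0.5, -0.18, -0.36, 0, 0, 0, 0.5, -0.18, -0.36, 0, 0, 0, 0.5, -0.18, -0.36, 0.2, 0, 0, 0.5, -0.18, -0.36, 0.45, 0, 0, 0.5, -0.18, -0.36, 0.45, 0, 0, 0.5],
)

```text
time: 47.98
position: [0.5286, 0.2854, 0.1128]
eef_rot: [0.705, 0.709, -0.006, -0.001]
force: [-0.0, -0.5, 0.8]
grip_width: 0.0468
gripper_force: 0.0
```

```bash
python3 - <<'E'
from h import *
plan(([.5284,.285,.06],Rt(90)),([.5284,.285,.022],Rt(90)))
E
```

```text
t 48.0 at [0.5286 0.2854 0.1128] yaw 90.3 w 0.0468 F [-0.  -0.5  0.8]
   [-0.001  0.002  0.352] [-0.018  0.012  0.01 ]
   [0.    0.    0.253] [0. 0. 0.]
```

Call:
apply_moves(
  rows=[0, 0, 0.2, -0.015, 0.01, 0, 0, 0, 0.4, -0.015, 0.01, 0, 0, 0, 0.55, -0.015, 0.01, 0, 0, 0, 0.6, -0.015, 0.01, 0, 0, 0, 0.6, -0.015, 0.01, 0],
)

```text
time: 48.6
position: [0.5298, 0.2859, 0.0261]
eef_rot: [0.706, 0.708, 0.002, 0.0]
force: [0.5, 0.3, -0.6]
grip_width: 0.0467
gripper_force: 0.0
```

Call:
apply_moves(
  rows=[0, 0, 0, 0, 0, 0, 0, 0, 0, 0, 0, 0, 0, 0, 0, 0, 0, 0, 0, 0, 0, 0, 0, 0, 0, 0, 0, 0, 0, 0],
  gripper=1,
  newtons=30,
)

```text
time: 49.22
position: [0.53, 0.2859, 0.0268]
eef_rot: [0.706, 0.708, 0.003, 0.001]
force: [-1.1, -0.9, 6.6]
grip_width: 0.0271
gripper_force: 29.4
```

Call:
apply_moves(
  rows=[0, 0, -0.15, 0, 0, 0, 0, 0, -0.3, 0, 0, 0, 0, 0, -0.5, 0, 0, 0, 0, 0, -0.7, 0, 0, 0, 0, 0, -0.7, 0, 0, 0],
)

```text
time: 49.85
position: [0.5303, 0.286, 0.1332]
eef_rot: [0.706, 0.708, 0.004, 0.001]
force: [-0.4, 0.3, -0.4]
grip_width: 0.0267
gripper_force: 29.6
```

```bash
python3 - <<'E'
from h import *
t=snap("top");a=t.astype(int)
for c,k,_ in blobs((a[:,:,0]-a[:,:,2]>40),12,(80,220),(140,270)): print("top",c,k)
for b in beads(t): print(b)
# focal target: cleared half, 30 mm from dish centre along +e
th=np.radians(-14.5); e=np.array([np.cos(th),np.sin(th)]); g=np.array([.547,-.0045])+.031*e; print(g)
plan(([*g,.125],75.5),([*g,.014],75.5))
E
```

```text
top [127.6 180.5] 37
top [165.8 187.2] 85
top [145.5 218.3] 69
(array([ 0.5206, -0.0188]), array([273.2, 226.8]), 20)
(array([0.4994, 0.0118]), array([261.6, 234.6]), 75)
(array([0.3719, 0.0611]), array([242.1, 282.9]), 126)
[ 0.57701258 -0.01226178]
t 49.9 at [0.5294 0.2854 0.1316] yaw 90.1 w 0.0264 F [-0.4 -1.3 -1.1]
   [-0.999  0.158  0.02 ] [ 0.008 -0.006  0.487]
   [-0.915  0.399  0.022] [0. 0. 0.]
   [0.   0.   0.74] [0. 0. 0.]
```

Call:
apply_moves(
  rows=[-0.4, 0.06, 0, 0, 0, 0, -0.8, 0.13, 0, 0, 0, 0.25, -1, 0.158, 0.01, 0, 0, 0.487, -1, 0.158, 0.01, 0, 0, 0.487, -1, 0.158, 0.01, 0, 0, 0.487],
)

```text
time: 50.52
position: [0.5522, 0.136, 0.1279]
eef_rot: [0.79, 0.613, 0.001, -0.0]
force: [-0.4, 0.5, -1.2]
grip_width: 0.0265
gripper_force: 29.6
```

Call:
apply_moves(
  rows=[-0.4, 0.18, 0, 0, 0, 0, -0.8, 0.33, 0, 0, 0, 0, -0.92, 0.372, 0, 0, 0, 0, -0.92, 0.372, 0, 0, 0, 0, -0.92, 0.372, 0, 0, 0, 0, -0.92, 0.372, 0, 0, 0, 0],
)

```text
time: 51.28
position: [0.5722, -0.0099, 0.1284]
eef_rot: [0.79, 0.614, 0.002, -0.0]
force: [1.0, -0.7, -1.4]
grip_width: 0.0262
gripper_force: 29.6
```

```bash
python3 - <<'E'
from h import *
plan(([.5731,-.0113,.03],75.5),([.5731,-.0113,.0165],75.5))
t=snap("top");a=t.astype(int)
for c,k,_ in blobs((a[:,:,0]-a[:,:,2]>40),12,(80,220),(140,270)): print("top",c,k)
E
```

```text
t 51.3 at [ 0.5722 -0.0099  0.1284] yaw 75.7 w 0.0262 F [ 1.  -0.7 -1.4]
   [-0.009  0.007  0.656] [ 0.003 -0.005  0.007]
   [-0.001  0.     0.09 ] [0. 0. 0.]
top [127.8 180.6] 40
top [165.8 187.2] 85
top [121.6 214.6] 96
```

Other carousel pieces have not moved. Next I lower the focal bead and release it.

Call:
apply_moves(
  rows=[-0.009, 0.007, 0.3, 0, 0, 0, -0.009, 0.007, 0.55, 0, 0, 0, -0.009, 0.007, 0.66, 0, 0, 0, -0.009, 0.007, 0.72, 0, 0, 0, -0.009, 0.007, 0.745, 0, 0, 0, -0.009, 0.007, 0.745, 0, 0, 0],
)

```text
time: 52.08
position: [0.5738, -0.0137, 0.0175]
eef_rot: [0.791, 0.612, 0.002, 0.001]
force: [0.4, -0.2, -1.6]
grip_width: 0.0264
gripper_force: 29.7
```

Call:
apply_moves(
  rows=[0, 0, 0, 0, 0, 0, 0, 0, 0, 0, 0, 0, 0, 0, 0, 0, 0, 0],
  gripper=0.24,
)

```text
time: 52.45
position: [0.5734, -0.0138, 0.0171]
eef_rot: [0.791, 0.612, 0.002, 0.0]
force: [0.2, -0.2, -0.1]
grip_width: 0.0328
gripper_force: 0.0
```

Call:
apply_moves(
  rows=[0, 0, -0.1, 0, 0, 0, 0, 0, -0.25, 0, 0, 0, 0, 0, -0.5, 0, 0, 0, 0, 0, -0.9, 0, 0, 0, 0, 0, -0.9, 0, 0, 0],
)

```text
time: 53.08
position: [0.5762, -0.0139, 0.1578]
eef_rot: [0.791, 0.612, 0.005, 0.003]
force: [-0.7, 0.2, -0.8]
grip_width: 0.0321
gripper_force: 0.0
```

Call:
apply_moves(
  rows=[-0.8, 0, -0.3, 0, 0, 0, -1, 0, -0.3, 0, 0, 0, -1, 0, -0.3, 0, 0, 0, -1, 0, -0.3, 0, 0, 0],
)

```text
time: 53.58
position: [0.5343, -0.1627, 0.1973]
eef_rot: [0.792, 0.61, 0.001, 0.001]
force: [0.2, 1.5, 0.6]
grip_width: 0.0322
gripper_force: 0.0
```

```bash
python3 - <<'E'
from h import *
plan()
t=snap("top");a=t.astype(int);th=np.radians(-14.5);e=np.array([np.cos(th),np.sin(th)]);n=np.array([-e[1],e[0]])
for c,k,_ in blobs((a[:,:,0]-a[:,:,2]>40),8,(80,340),(140,270)):
    p=plane("top",*c,.012); d=p-[.547,-.0045]; print(c,k,p.round(4),"dish frame mm",(1000*np.array([d@e,d@n])).round(1))
s=snap("scene");b=s.astype(int)
for c,k,_ in blobs((b[:,:,0]-b[:,:,2]>40),8,(265,310),(200,250)): print("sc",c,k)
for c,k,_ in blobs(a.max(2)<100,15,(300,345),(185,245)): print("lid knob",c,k)
E
```

```text
t 53.6 at [ 0.5343 -0.1627  0.1973] yaw 75.2 w 0.0322 F [0.2 1.5 0.6]
[127.9 180.6] 42 [0.6385 0.3716] dish frame mm [ -5.6 387. ]
[165.8 187.2] 85 [0.6222 0.2699] dish frame mm [  4.1 284.5]
[271.6 206.6] 84 [ 0.5743 -0.0138] dish frame mm [28.8 -2.1]
[121.6 214.7] 96 [0.5468 0.3837] dish frame mm [-97.4 375.7]
[273.4 226.7] 27 [ 0.5206 -0.0193] dish frame mm [-21.8 -20.9]
[261.6 234.5] 84 [0.4995 0.0118] dish frame mm [-50.1   3.9]
[312.3 261.9] 426 [ 0.4291 -0.1232] dish frame mm [ -84.4 -144.4]
[224.  268.7] 15 [0.4085 0.1091] dish frame mm [-162.5   75.3]
sc [290.4 215. ] 34
sc [279.8 215.1] 14
sc [276.5 221.8] 16
sc [285.  231.1] 62
lid knob [339.7 221.4] 454
lid knob [323.1 214.4] 42
```

```bash
python3 -c "
from bench import job_done
print(job_done())"
```

```text
the job is handed in; nothing more can be done
None
```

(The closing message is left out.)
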